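# Restock and lock the ink carousel

## Task

Restock the print studio's ink carousel: stand every empty open pot from it upright in the metal returns tray, and stand every full ink tin from the bench upright on a rubber pad of its own, well centred. Only then turn the carousel by its pegs until the index spoke (the one with the ball-topped peg) points at the brass mark, and after that tighten the clamp knob clockwise until its slip clutch has clicked at least once. Do not knock over the bottle that stands among the tins, and leave the tins on their pads and the spoke on the mark.

Things in the scene. Friction and masses are not known exactly. Their poses are not given: they have to be found in the camera images.
- tin0_mid (a point): Full ink tin: closed upright cylinder with a plain metal lid, 56 mm diameter, 64 mm tall, about 0.2 kg, bare metal with a paper band, starting on the bench. Point: on its axis, half-way up (32 mm above its underside); z is its axis, up. None if absent.
- tin1_mid (a point): Full ink tin: closed upright cylinder with a plain metal lid, 56 mm diameter, 64 mm tall, about 0.2 kg, bare metal with a paper band, starting on the bench. Point: on its axis, half-way up (32 mm above its underside); z is its axis, up. None if absent.
- tin2_mid (a point): Full ink tin: closed upright cylinder with a plain metal lid, 56 mm diameter, 64 mm tall, about 0.2 kg, bare metal with a paper band, starting on the bench. Point: on its axis, half-way up (32 mm above its underside); z is its axis, up. None if absent.
- tin3_mid (a point): Full ink tin: closed upright cylinder with a plain metal lid, 56 mm diameter, 64 mm tall, about 0.2 kg, bare metal with a paper band, starting on the bench. Point: on its axis, half-way up (32 mm above its underside); z is its axis, up. None if absent.
- pot0_mid (a point): Empty ink pot: open white ceramic cup, straight-sided, no lid or handle, 56 mm outer diameter, 56 mm tall, wall 4 mm, 0.1 kg, left standing somewhere on the carousel disc. Point: on its axis, half-way up (28 mm above its underside); z is its axis, up. None if absent.
- pot1_mid (a point): Empty ink pot: open white ceramic cup, straight-sided, no lid or handle, 56 mm outer diameter, 56 mm tall, wall 4 mm, 0.1 kg, left standing somewhere on the carousel disc. Point: on its axis, half-way up (28 mm above its underside); z is its axis, up. None if absent.
- tray_in (a point): Returns tray: fixed shallow open metal tray, 200 mm (its x) by 150 mm (its y) outside, walls 5 mm thick, rim 28 mm above the bench; room for two pots side by side along its x. Point: centre of its inner floor, about 5 mm above the bench.
- turntable (a joint): Angle of the carousel's wooden disc about its upright axis, rad, anticlockwise from above positive, no stops in use; 0 (or any whole turn) when the index spoke points exactly at the brass mark. It turns freely at about 0.05 N m of friction and stops by itself when the push stops. Disc: 125 mm radius, flat top 38 mm above the bench, with a steel hub button at the middle, 24 mm across and 10 mm high.
- hub (a point): Centre of the carousel, on the disc's axis, at the height of the disc's top (38 mm above the bench); its -y axis points from the centre to the mark and the clamp. Fixed.
- index_peg (a point): Upright peg of the index spoke, for pushing: steel, 16 mm diameter, 145 mm from the disc's axis, tallest of the four, its top a dark ball (28 mm across, only for looks) whose crown is 109 mm above the bench. Point: on the peg's axis, 70 mm above the bench. The three other spokes stand at 90, 180 and 270 degrees from it at the same radius, with plain 16 mm pegs up to 78 mm above the bench; any peg may be pushed. Spokes lie 29 to 38 mm above the bench.
- index_tip (a point): Outer tip of the index spoke, 158 mm from the disc's axis, 40 mm above the bench; it moves with the disc.
- mark (a point): Where the index tip must come: just inside the upright brass blade (6 mm thick, 48 mm high) on the carousel's fixed bracket, 158 mm from the disc's axis, 40 mm above the bench. Fixed.
- bay0 (a point): Centre of one of the four round dark rubber pads (75 mm diameter, flush) on the carousel disc, 68 mm from its axis, 38 mm above the bench, midway in angle between two spokes; it moves with the disc.
- bay1 (a point): Centre of one of the four round dark rubber pads (75 mm diameter, flush) on the carousel disc, 68 mm from its axis, 38 mm above the bench, midway in angle between two spokes; it moves with the disc.
- bay2 (a point): Centre of one of the four round dark rubber pads (75 mm diameter, flush) on the carousel disc, 68 mm from its axis, 38 mm above the bench, midway in angle between two spokes; it moves with the disc.
- bay3 (a point): Centre of one of the four round dark rubber pads (75 mm diameter, flush) on the carousel disc, 68 mm from its axis, 38 mm above the bench, midway in angle between two spokes; it moves with the disc.
- knob_grip (a point): Grip point of the clamp's black knob, on its upright axis, 210 mm from the disc's axis, about 77 mm above the bench. The knob is a bar 58 mm long (along this point's x), 14 mm wide (along y), from 60 to 90 mm above the bench, over a round skirt 56 mm across whose top is 61 mm above the bench. Turn it clockwise from above to tighten; its angle in the bench plane changes by minus (screw + clutch).
- screw (a joint): Clamp screw under the knob, rad, growing as it is tightened (clockwise from above): it starts between 0 and 0.8 and is home at its stop at 1.6, with the metal shoe against the disc's rim. It turns with the knob against little friction (0.03 N m) and stays where left. The shoe does not in fact hold the disc firmly, so a careless knock can still turn it.
- clutch (a joint): How far the knob has slipped on the screw, rad: 0 until the screw is home, then, at about 0.15 N m, it slips clockwise and grows, one click for each half radian; anticlockwise it does not slip but unwinds the screw.
- bottle_mid (a point): Bystander: amber bottle, 54 mm diameter, 130 mm tall, standing among the tins. Point half-way up.
There are look-alikes about, which are no part of the job. Of the things that look like the part that bears tray_in, take the one that is farthest from the robot's base at the start.

How it is judged (in metres and radians):
On the way, in this order (a step that is already met when the one before it is completed fails the run):
1. every empty pot stands in the tray and every tin on a rubber pad ((horizontal distance between tin0_mid and bay0 below 0.02 m or horizontal distance between tin0_mid and bay1 below 0.02 m or horizontal distance between tin0_mid and bay2 below 0.02 m or horizontal distance between tin0_mid and bay3 below 0.02 m) and height (world z) of tin0_mid between 0.064 and 0.077 m and angle between each of tin0_mid, tin1_mid, tin2_mid, tin3_mid, pot0_mid, pot1_mid's own z axis and vertical below 0.15 rad and (horizontal distance between tin1_mid and bay0 below 0.02 m or horizontal distance between tin1_mid and bay1 below 0.02 m or horizontal distance between tin1_mid and bay2 below 0.02 m or horizontal distance between tin1_mid and bay3 below 0.02 m) and height (world z) of tin1_mid between 0.064 and 0.077 m and (horizontal distance between tin2_mid and bay0 below 0.02 m or horizontal distance between tin2_mid and bay1 below 0.02 m or horizontal distance between tin2_mid and bay2 below 0.02 m or horizontal distance between tin2_mid and bay3 below 0.02 m) and height (world z) of tin2_mid between 0.064 and 0.077 m and (horizontal distance between tin3_mid and bay0 below 0.02 m or horizontal distance between tin3_mid and bay1 below 0.02 m or horizontal distance between tin3_mid and bay2 below 0.02 m or horizontal distance between tin3_mid and bay3 below 0.02 m) and height (world z) of tin3_mid between 0.064 and 0.077 m and x of pot0_mid in the frame of tray_in between -0.08 and 0.08 m and y of pot0_mid in the frame of tray_in between -0.055 and 0.055 m and z of pot0_mid in the frame of tray_in between 0.015 and 0.04 m and x of pot1_mid in the frame of tray_in between -0.08 and 0.08 m and y of pot1_mid in the frame of tray_in between -0.055 and 0.055 m and z of pot1_mid in the frame of tray_in between 0.015 and 0.04 m), for 0.3 s.
2. the index spoke has been turned to the mark and rests there (horizontal distance between index_tip and mark below 0.009 m and velocity of joint turntable between -0.05 and 0.05 rad/s), for 0.3 s.
3. the clamp screw is home and its clutch has clicked (value of joint screw above 1.54 rad and value of joint clutch above 0.5 rad), for 0.2 s.
At the end, for the whole second after the job is handed in: Every tin present stands upright on the disc with its axis within 20 mm of a rubber pad's centre; every pot present stands upright in the tray; the index tip is within 9 mm of the mark; the screw is home (over 1.54 rad) and its clutch has slipped by over 0.5 rad; all at rest (all of step 1 and all of step 2 and all of step 3 and linear speed of each of tin0, tin1, tin2, tin3, pot0, pot1 below 0.03 m/s); the robot touches nothing.
It fails at once if the bottle is knocked over (angle between bottle_mid's own z axis and vertical above 0.6 rad).
Of tin0, tin1, tin2, tin3 only 3 to 4 are there at a start; the rules pass over those that are not, and their reading is None.
Of pot0, pot1 only 1 to 2 are there at a start; the rules pass over those that are not, and their reading is None.
At some moment in a run one of tin0, tin1, tin2, tin3 may be knocked a few centimetres aside while the robot is not near it.
It also fails if it takes over 210 s, if anything falls off the work surface, if the arm or the gripper's body presses on something with over 40 N, if the wrist force passes 120 N, or if a joint passes its speed limit or range.

## Robot

A 6-joint arm with a two-finger parallel gripper is mounted at the origin on the work surface. World frame = base frame: x ahead of the robot, y to its left, z up, the work surface at z = 0. Lengths are in mm, angles in rad, forces in N, time in s.
With the tool pointing down it reaches from about 250 to 775 mm from the base axis. Payload 4 kg.
Tool frame: the origin (TCP) lies on the mounting face of the last link; the fingertips stand 199 mm ahead of it and the grasp point (between the pads) lies 180 mm ahead of it (arm.pinch_z is the distance from the TCP to the grasp point, in mm); x points along the fingers, z is the direction in which the jaws open and shut, and the axes are right-handed (so a half turn about x gives the same grasp; the last joint's range is limited). The gripper opens to 94 mm and grips with 3 to 60 N. Pads are 16 mm wide; open, the fingers measure 119 mm over their backs; the gripper's body (75 mm by 177 mm) begins 78 mm behind the grasp point.
Start: joints at [1.211, 0.087, 1.371, -0, 1.684, -0.103], TCP at [139.695, 531.964, 404.706] pointing down, gripper open.
Joint ranges: [-3.1, 3.1], [-0.76, 2.03], [0.27, 2.55], [-1.08, 4.22], [0.17, 2.65], [-2.57, 2.57]. Speed limits (rad/s): [2.79, 2.79, 3.14, 3.14, 3.14, 3.14].

## Interface

Orientations are given as a rotation vector (axis times angle).
In Python, from plant import monitor, optics, ticket, arm gives the robot as it stands.
- The arm moves only by the tool servo_tool, never from a script. Its argument "motion" is a list that holds one entry, the list of rows, each a list of 7 numbers: the closure in counts, from 0 (fully open) to 255 (shut), then the shift along the tool's x, y, z in cm, then the turn, a rotation vector about the tool's x, y, z in degrees. A call has 1 to 8 rows; each row shifts and turns the commanded pose from where the row before left it, along the tool's axes as they then stand; what a row does not reach is not made up. A row lasts 1/8 s, in which the tool goes at most 62.5 mm and 10.7 degrees, less where a joint would pass 70% of its speed; a pose out of reach is approached as far as the arm can. A call is refused whole if a number of a shift passes 6.25 or a number of a turn 10.7, either way. A call with a gripper value outside its range is refused whole. The fingers move at their own pace and stop on an object; "grip_force" is the grip in N (left out, the last holds). Time passes only in rows, so rows that do not move let the fingers close. It gives the time, the measured TCP pose, the force and the opening at its end, in the units of the state.
- monitor.read_state(): the state, without advancing time (a new reading comes with each control period).
- optics.snapshot(name): name is "side" or "top"; returns a dict with "image" (420x560x3 uint8, red, green, blue), "fx", "fy", "cx", "cy" (pixels), "k1" (the pictures are not rectified: a ray, as slopes to the right and down, at radius r is drawn at 1 + k1 r^2 times it, then the intrinsics apply), "R" (3x3) and "t" (3): a world point X has camera coordinates R X + t. Camera axes: x right, y down, z forward; pixel columns grow to the right and rows downward; lengths in mm; the calibration is good to about 2 mm. A picture is of the moment at which its call begins. There is no depth.
- ticket.sign_off(): hands the job in, once; it reports no verdict.
The state is a dict: "t": time; "joints": joint angles; "joint_velocities": joint speeds; "joint_torque": joint torques, N m; "ee_pos": TCP position; "eef_rot": TCP orientation; "force": force on the tool from outside, world axes, zero at the start; "torque": the same for the moment, N m; "grip_width": opening from 0.0 (shut) to 1.0 (fully open).
Only numpy, scipy, OpenCV 4.12 (cv2) and the standard library are available. Lean on these libraries where they do the work, as an engineer would, in place of code of your own. Each camera call takes 0.05 s, during which the arm holds its last target.

## Working session

There is one attempt and no reset: what is moved stays moved. The work goes in short steps, Python scripts to look and compute and a tool call to move; the robot and the scene stay as the last step left them, time stands still between calls to the robot, and variables do not carry over. Pictures are saved under pics/ and viewed, and the job is handed in when it is done.

Besides the shell and the picture viewer there is one more tool, called after "Emit:" as name([rows], argument=value, ...), one row to a line, values as JSON. servo_tool: Moves the arm, as the interface text tells. Its arguments: {"type":"object","properties":{"motion":{"type":"array"},"grip_force":{"type":"number"}},"required":["motion"]}

```bash
ls; mkdir -p pics; cat > h.py <<'E'
import numpy as np, cv2
from plant import monitor, optics, ticket, arm
def snap(n,f):
    s=optics.snapshot(n); cv2.imwrite(f,cv2.cvtColor(s["image"],cv2.COLOR_RGB2BGR)); 
    np.savez('cam_%s.npz'%n,**{k:np.array(v) for k,v in s.items()})
    return s
def load(n): return dict(np.load('cam_%s.npz'%n))
def K(s): return np.array([[s['fx'],0,s['cx']],[0,s['fy'],s['cy']],[0,0,1]],float)
def proj(s,X):
    X=np.atleast_2d(np.array(X,float)); R=np.array(s['R']);t=np.array(s['t'])
    p,_=cv2.projectPoints(X.reshape(-1,1,3),cv2.Rodrigues(R)[0],t.reshape(3,1),K(s),np.array([float(s['k1']),0,0,0]))
    return p.reshape(-1,2)
def back(s,uv,z):
    uv=np.array(uv,float).reshape(-1,1,2)
    n=cv2.undistortPoints(uv,K(s),np.array([float(s['k1']),0,0,0])).reshape(-1,2)
    R=np.array(s['R']);t=np.array(s['t']).reshape(3)
    C=-R.T@t; out=[]
    for a in n:
        d=R.T@np.array([a[0],a[1],1]); out.append(C+d*(z-C[2])/d[2])
    return np.array(out)
E
python3 - <<'E'
from h import *
for n in('top','side'):
    s=snap(n,f'pics/{n}0.png'); print(n,{k:np.round(s[k],3).tolist() for k in s if k!='image'})
    print(-np.array(s['R']).T@np.array(s['t']))
st=monitor.read_state();print(st); print([a for a in dir(arm) if a[0]!='_'], arm.pinch_z)
E
```

```text
pics
top {'fx': 380.052, 'fy': 380.052, 'cx': 278.662, 'cy': 213.86, 'k1': -0.042, 'R': [[-0.029, -1.0, 0.006], [-0.994, 0.029, -0.105], [0.105, -0.009, -0.994]], 't': [31.046, 471.749, 1022.363]}
[ 362.65225539   26.91368185 1066.06586336]
side {'fx': 447.908, 'fy': 447.908, 'cx': 281.688, 'cy': 215.614, 'k1': -0.127, 'R': [[0.977, -0.214, 0.007], [-0.14, -0.663, -0.735], [0.162, 0.717, -0.678]], 't': [-461.282, 126.828, 1125.78]}
[ 286.18616141 -821.93051711  859.52005155]
{'t': 0.1, 'joints': array([ 1.21095537e+00,  8.78613771e-02,  1.37208094e+00, -1.19098954e-05,
        1.68361415e+00, -1.03094410e-01]), 'joint_velocities': array([-7.35016881e-04, -2.42385424e-04, -3.64022698e-03, -1.10143039e-03,
       -5.36577820e-05,  6.36114362e-04]), 'joint_torque': array([ 2.28993333e-03, -3.41252625e+01, -3.03300977e+01,  7.19894283e-02,
        3.04994301e-02, -9.61536557e-05]), 'ee_pos': array([139.63017728, 531.87153277, 403.64287691]), 'eef_rot': array([-1.01912767,  1.32148973,  1.01738862]), 'force': array([-0.53230154,  0.82390935, -0.13803907]), 'torque': array([0.02194474, 0.00519881, 0.03965773]), 'grip_width': 0.9986271611756689}
['PlanningError', 'pinch_z'] 180.4
```

View pics/top0.png

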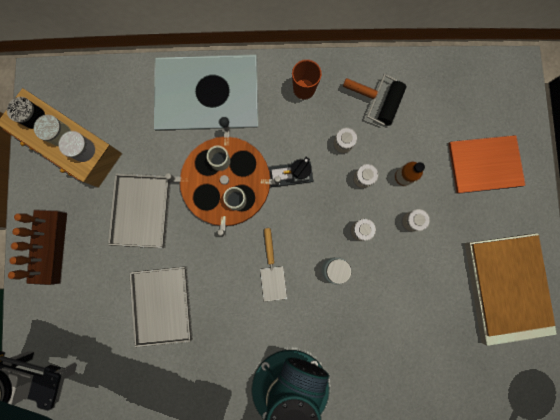

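View pics/side0.png

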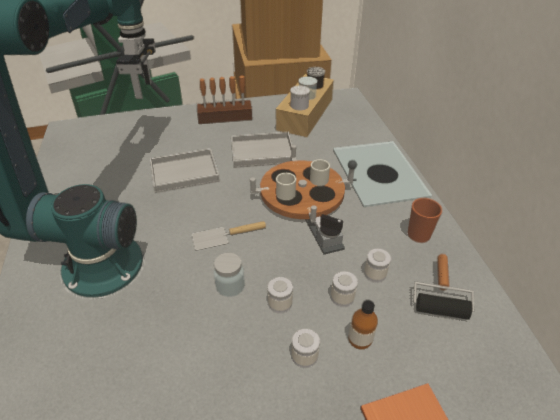

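```bash
python3 - <<'E'
from h import *
s=load('top'); im=cv2.cvtColor(s['image'],cv2.COLOR_RGB2BGR)
c=im[100:260,100:330]; cv2.imwrite('pics/c1.png',cv2.resize(c,None,fx=3.4,fy=3.4,interpolation=cv2.INTER_CUBIC))
c=im[110:290,310:450]; cv2.imwrite('pics/c2.png',cv2.resize(c,None,fx=3.3,fy=3.3,interpolation=cv2.INTER_CUBIC))
s=load('side'); im=cv2.cvtColor(s['image'],cv2.COLOR_RGB2BGR)
c=im[130:260,220:400]; cv2.imwrite('pics/c3.png',cv2.resize(c,None,fx=4.2,fy=4.2,interpolation=cv2.INTER_CUBIC))
E
```

```text
(no output)
```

View pics/c1.png

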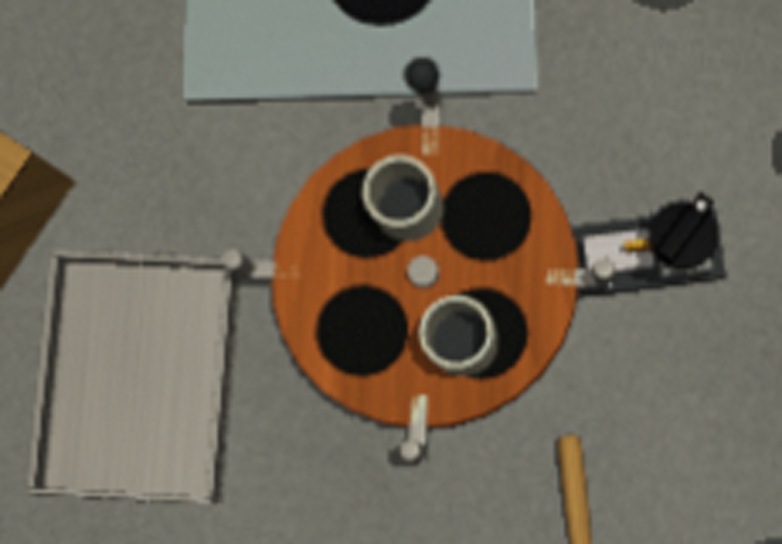

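View pics/c2.png

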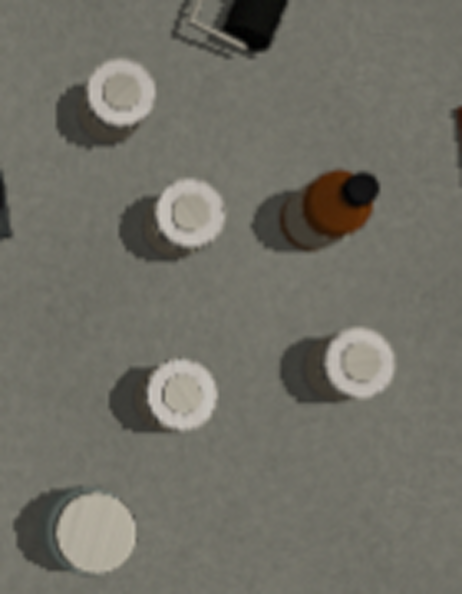

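View pics/c3.png

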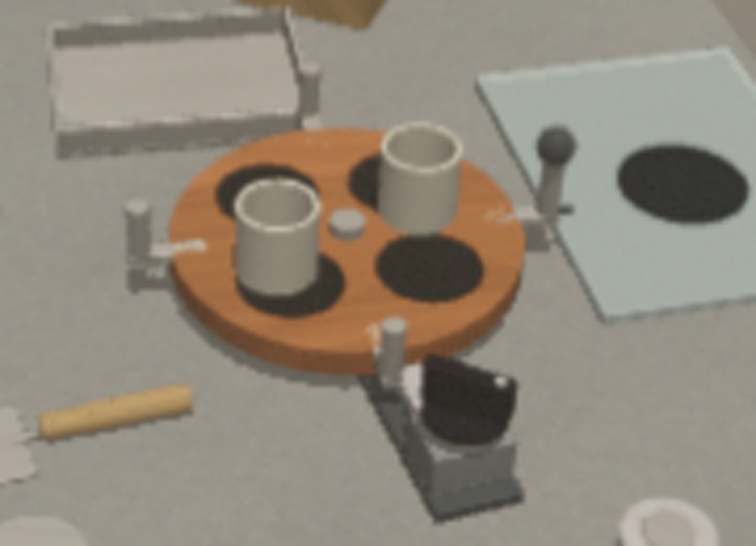

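```bash
python3 - <<'E'
from h import *
s=load('top')
c1=lambda u,v:(u/3.4+100-.35,v/3.4+100-.35)
c2=lambda u,v:(u/3.3+310-.35,v/3.3+110-.35)
P={'hub':(c1(422,270),48),'ball':(c1(422,75),95),'pegL':(c1(232,261),78),'pegB':(c1(411,450),78),'pegR':(c1(603,269),78),
'potA':(c1(400,191),94),'potB':(c1(457,333),94),'knob':(c1(684,234),61),'barw':(c1(702,203),90),'bare':(c1(662,252),90),
'padUR':(c1(486,216),38),'padUL':(c1(366,213),38),'padLL':(c1(362,330),38),'padLR':(c1(484,333),38),
'trTL':(c1(57,254),28),'trTR':(c1(236,261),28),'trBL':(c1(34,490),28),'trBR':(c1(216,500),28),
'tr2TL':((133,271),28),'tr2TR':((186,267),28),'tr2BL':((136,344),28),'tr2BR':((190,339),28),
't0':(c2(121,92),64),'t1':(c2(190,213),64),'t2':(c2(182,395),64),'t3':(c2(360,362),64),'bottop':(c2(361,189),130)}
for k,(uv,z) in P.items():
    X=back(s,uv,z)[0]; print(k,np.round(uv,1),X.round(1), round(np.hypot(*X[:2])))
s2=load('side'); c3=lambda u,v:(u/4.2+220-.35,v/4.2+130-.35)
for k,uv,z in [('hub',(347,221),48),('ball',(556,145),95),('potA',(421,149),94),('potB',(278,205),94),('padR',(430,267),38),('pegR',(394,325),78),('pegB',(139,206),78),('pegL',(311,70),78)]:
    print('side',k,back(s2,c3(*uv),z)[0].round(1))
for k,uv in [('t0',(378,258)),('t1',(345,282)),('t2',(281,287)),('t3',(306,341))]: print('side',k,back(s2,uv,64)[0].round(1))
E
```

```text
hub [223.8 179.1] [569.5 164.   48. ] 593
ball [223.8 121.7] [714.1 155.8  95. ] 731
pegL [167.9 176.4] [574.9 308.1  78. ] 652
pegB [220.5 232. ] [423.8 170.4  78. ] 457
pegR [277.  178.8] [560.1  19.4  78. ] 560
potA [217.3 155.8] [622.4 174.   94. ] 646
potB [234.1 197.6] [510.7 131.9  94. ] 527
knob [300.8 168.5] [589.9 -45.7  61. ] 592
barw [306.1 159.4] [607.4 -58.4  90. ] 610
bare [294.4 173.8] [569.7 -26.2  90. ] 570
padUR [242.6 163.2] [614.5 112.8  38. ] 625
padUL [207.3 162.3] [619.9 210.3  38. ] 655
padLL [206.1 196.7] [523.9 214.3  38. ] 566
padLR [242.  197.6] [518.6 116.2  38. ] 531
trTL [116.4 174.4] [596.1 467.1  28. ] 757
trTR [169.1 176.4] [585.6 319.   28. ] 667
trBL [109.6 243.8] [403.1 482.7  28. ] 629
trBR [163.2 246.7] [391.1 334.9  28. ] 515
tr2TL [133 271] [327.5 417.5  28. ] 531
tr2TR [186 267] [334.5 272.8  28. ] 432
tr2BL [136 344] [133.4 408.9  28. ] 430
tr2BR [190 339] [143.3 263.7  28. ] 300
t0 [346.3 137.5] [ 671.7 -172.5   64. ] 694
t1 [367.2 174.2] [ 568.8 -223.9   64. ] 611
t2 [364.8 229.3] [ 420.5 -209.3   64. ] 470
t3 [418.7 219.3] [ 442.8 -355.6   64. ] 568
bottop [419.  166.9] [ 570.6 -340.6  130. ] 664
side hub [569.2 163.9  48. ]
side ball [715.1 159.3  95. ]
side potA [622.7 174.7  94. ]
side potB [512.7 133.9  94. ]
side padR [615.8 115.6  38. ]
side pegR [561.7  19.9  78. ]
side pegB [425.6 172.1  78. ]
side pegL [577.2 307.   78. ]
side t0 [ 669.8 -174.6   64. ]
side t1 [ 569.1 -227.4   64. ]
side t2 [ 424.1 -210.5   64. ]
side t3 [ 444.  -356.9   64. ]
```

```bash
python3 - <<'E'
from h import *
from scipy.spatial.transform import Rotation as Ro
st=monitor.read_state(); R=Ro.from_rotvec(st['eef_rot']).as_matrix(); print(R.round(3)); print(np.degrees(np.arctan2(R[1,2],R[0,2])))
print(st['joints'])
E
```

```text
[[-0.001 -0.967  0.254]
 [-0.002  0.254  0.967]
 [-1.     0.    -0.002]]
75.28944065854857
[ 1.21095537e+00  8.78613771e-02  1.37208094e+00 -1.19098954e-05
  1.68361415e+00 -1.03094410e-01]
```

Emit:
servo_tool([
  [[0,0,0,0,-7.35,0,0],[0,0,0,0,-7.35,0,0],[0,0,-4.4,-3.25,0,0,0],[0,0,-4.4,-3.25,0,0,0],[0,0,-4.4,-3.25,0,0,0],[0,0,-4.4,-3.25,0,0,0],[0,0,-4.4,-3.25,0,0,0],[0,0,-4.4,-3.25,0,0,0]],
], grip_force=20)

```text
t: 1.1
ee_pos: [404.8, 335.6, 404.2]
eef_rot: [-1.209, 1.21, 1.209]
force: [1.0, 1.1, -1.7]
grip_width: 1.002
```

Emit:
servo_tool([
  [[0,0,-4.4,-3.25,0,0,0],[0,0,-4.4,-3.25,0,0,0],[0,0,-4.4,-3.25,0,0,0],[0,0,-4.4,-3.25,0,0,0],[0,0,-4.3,-3.25,0,0,0],[0,0,0,0,0,0,0]],
])

```text
t: 1.85
ee_pos: [625.0, 171.5, 402.2]
eef_rot: [-1.205, 1.215, 1.207]
force: [0.0, 0.2, -0.4]
grip_width: 0.998
```

Emit:
servo_tool([
  [[0,5,0,0,0,0,0],[0,4,0,0,0,0,0],[0,0,0,0,0,0,0]],
])

```text
t: 2.22
ee_pos: [620.8, 175.0, 309.8]
eef_rot: [-1.206, 1.217, 1.217]
force: [-0.4, 0.7, -0.6]
grip_width: 1.0
```

Emit:
servo_tool([
  [[0,0,0,0,0,0,0],[0,0,0,0,0,0,0]],
])

```text
t: 2.48
ee_pos: [622.9, 174.8, 318.0]
eef_rot: [-1.211, 1.204, 1.206]
force: [-0.1, -0.1, 0.3]
grip_width: 0.998
```

```bash
cat >> h.py <<'E'
from scipy.spatial.transform import Rotation as Ro
def yaw(st=None):
    st=st or monitor.read_state(); R=Ro.from_rotvec(st['eef_rot']).as_matrix(); return R, np.degrees(np.arctan2(R[1,2],R[0,2]))
E
python3 - <<'E'
from h import *
st=monitor.read_state(); R,y=yaw(st); print(R.round(3),y,st['ee_pos'],st['joints'].round(3))
E
```

```text
[[ 0.005 -1.    -0.   ]
 [ 0.001 -0.     1.   ]
 [-1.    -0.005  0.001]] 90.0139202717954 [622.93482322 174.8228762  317.95335907] [ 0.186  0.33   1.256  0.     1.551 -1.385]
```

Emit:
servo_tool([
  [[0,2,0,0,0,0,0],[0,2,0,0,0,0,0],[0,1.2,0,0,0,0,0],[0,0.6,0,0,0,0,0],[255,0,0,0,0,0,0],[255,0,0,0,0,0,0],[255,0,0,0,0,0,0],[255,0,0,0,0,0,0]],
])

```text
t: 3.48
ee_pos: [622.7, 174.4, 257.3]
eef_rot: [-1.209, 1.208, 1.208]
force: [-0.2, -0.3, 0.2]
grip_width: 0.606
```

Emit:
servo_tool([
  [[255,2,0,0,0,0,0],[255,-3,0,0,0,0,0],[255,-5,0,0,0,0,0],[255,-4,0.5,1.3,0,0,0],[255,0,1.5,4,0,0,0],[255,0,1.5,4,0,0,0],[255,0,1.5,4,0,0,0],[255,0,1.5,4,0,0,0]],
])

```text
t: 4.47
ee_pos: [557.0, 348.5, 356.3]
eef_rot: [-1.209, 1.21, 1.209]
force: [-0.0, -0.2, -1.6]
grip_width: 0.593
```

```bash
python3 - <<'E'
from h import *
for n in('top','side'):
    s=snap(n,f'pics/{n}1.png')
s=load('side'); im=cv2.cvtColor(s['image'],cv2.COLOR_RGB2BGR)
c=im[60:250,200:400]; cv2.imwrite('pics/c4.png',cv2.resize(c,None,fx=3.1,fy=3.1,interpolation=cv2.INTER_CUBIC))
print(monitor.read_state()['ee_pos'])
E
```

```text
[555.67319869 351.11350703 356.11743622]
```

View pics/c4.png

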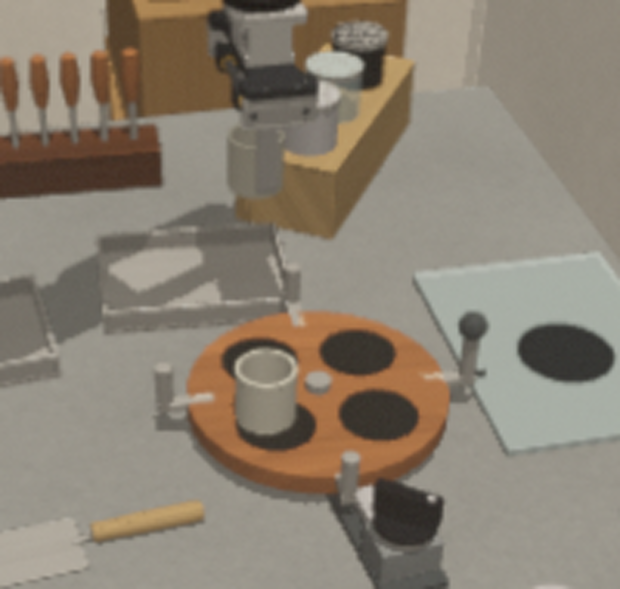

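View pics/top1.png

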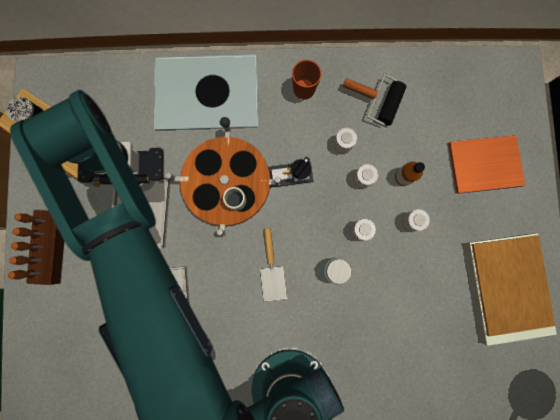

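```bash
python3 - <<'E'
from h import *
s=load('side')
for z in (120,130,138,145,150): 
    p=proj(s,[[549.4,323.8,z],[549.4,323.8,z+56]]); print(z,p.round(1).tolist(),((p-[200,60])*3.1).round(0).tolist())
E
```

```text
120 [[283.9, 132.9], [284.1, 116.9]] [[260.0, 226.0], [261.0, 176.0]]
130 [[283.9, 130.1], [284.1, 113.9]] [[260.0, 217.0], [261.0, 167.0]]
138 [[284.0, 127.8], [284.2, 111.6]] [[260.0, 210.0], [261.0, 160.0]]
145 [[284.0, 125.9], [284.2, 109.5]] [[260.0, 204.0], [261.0, 153.0]]
150 [[284.0, 124.4], [284.2, 108.0]] [[260.0, 200.0], [261.0, 149.0]]
```

Emit:
servo_tool([
  [[255,0,1.0,2.7,0,0,0],[255,0,0.6,1.7,0,0,0],[255,1,0.27,0.6,0,0,0],[255,3.5,0,0,0,0,0],[255,4,0,0,0,0,0],[255,3,0,0,0,0,0],[255,1.5,0,0,0,0,0],[255,0,0,0,0,0,0]],
])

```text
t: 5.58
ee_pos: [538.9, 396.7, 225.1]
eef_rot: [-1.209, 1.213, 1.21]
force: [0.0, -0.7, -1.3]
grip_width: 0.591
```

Emit:
servo_tool([
  [[255,0.8,0,0,0,0,0],[255,0.5,0,0,0,0,0],[255,0.2,0,0,0,0,0],[255,0,0,0,0,0,0]],
])

```text
t: 6.08
ee_pos: [539.1, 397.5, 212.2]
eef_rot: [-1.209, 1.208, 1.209]
force: [-0.1, 0.1, -1.2]
grip_width: 0.59
```

Emit:
servo_tool([
  [[255,0.3,0,0,0,0,0],[255,0.2,0,0,0,0,0],[255,0,0,0,0,0,0]],
])

```text
t: 6.45
ee_pos: [538.9, 397.6, 211.9]
eef_rot: [-1.209, 1.206, 1.208]
force: [-6.2, -3.3, 15.4]
grip_width: 0.584
```

```bash
python3 - <<'E'
from h import *
st=monitor.read_state(); print(st['ee_pos'],st['force'])
s=snap('side','pics/side2.png')
im=cv2.cvtColor(s['image'],cv2.COLOR_RGB2BGR)
c=im[60:250,200:400]; cv2.imwrite('pics/c5.png',cv2.resize(c,None,fx=3.1,fy=3.1,interpolation=cv2.INTER_CUBIC))
E
```

```text
[538.94398057 397.60581327 211.86952438] [-6.16721399 -3.34511054 15.43071191]
```

View pics/c5.png

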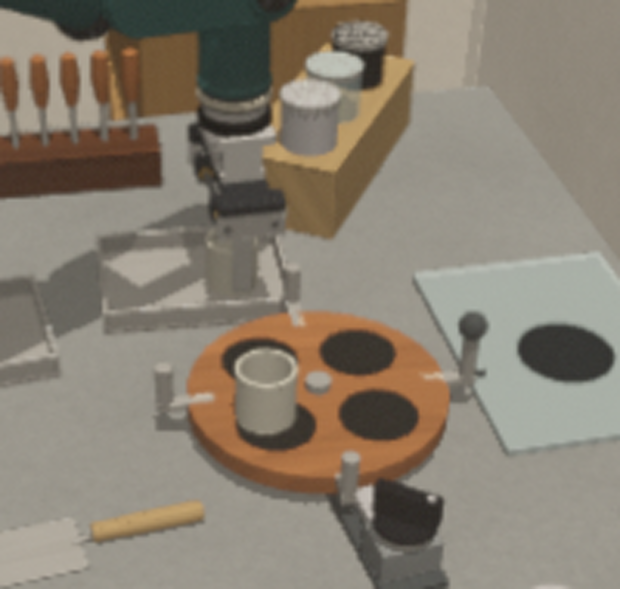

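Emit:
servo_tool([
  [[60,-0.3,0,0,0,0,0],[60,0,0,0,0,0,0],[60,-1,0,0,0,0,0],[60,-4,0,0,0,0,0],[60,-4,0,0,0,0,0],[0,-3.7,0.2,-2,0,0,0],[0,0,0.5,-5,0,0,0],[0,0,0.5,-5,0,0,0]],
])

```text
t: 7.5
ee_pos: [526.8, 276.5, 337.8]
eef_rot: [-1.21, 1.207, 1.209]
force: [0.8, 0.3, 0.8]
grip_width: 0.993
```

Emit:
servo_tool([
  [[0,0,0.5,-5,0,0,0],[0,0,0.5,-5,0,0,0],[0,0,0.35,-3,0,0,0],[0,0,0.18,-1.45,0,0,0],[0,1,0,0,0,0,0],[0,3,0,0,0,0,0],[0,1.5,0,0,0,0,0]],
])

```text
t: 8.38
ee_pos: [511.1, 133.9, 279.2]
eef_rot: [-1.208, 1.211, 1.213]
force: [0.4, 0.2, -0.5]
grip_width: 0.997
```

```bash
python3 - <<'E'
from h import *
st=monitor.read_state(); print(st['ee_pos'],st['force'])
for n in('top','side'):
    s=snap(n,f'pics/{n}3.png')
s=load('side'); im=cv2.cvtColor(s['image'],cv2.COLOR_RGB2BGR)
c=im[60:250,200:400]; cv2.imwrite('pics/c6.png',cv2.resize(c,None,fx=3.1,fy=3.1,interpolation=cv2.INTER_CUBIC))
s=load('top'); im=cv2.cvtColor(s['image'],cv2.COLOR_RGB2BGR)
c=im[100:260,100:330]; cv2.imwrite('pics/c7.png',cv2.resize(c,None,fx=3.4,fy=3.4,interpolation=cv2.INTER_CUBIC))
E
```

```text
[511.09949269 133.94844423 279.19810946] [ 0.37441513  0.23898387 -0.45329602]
```

View pics/c6.png

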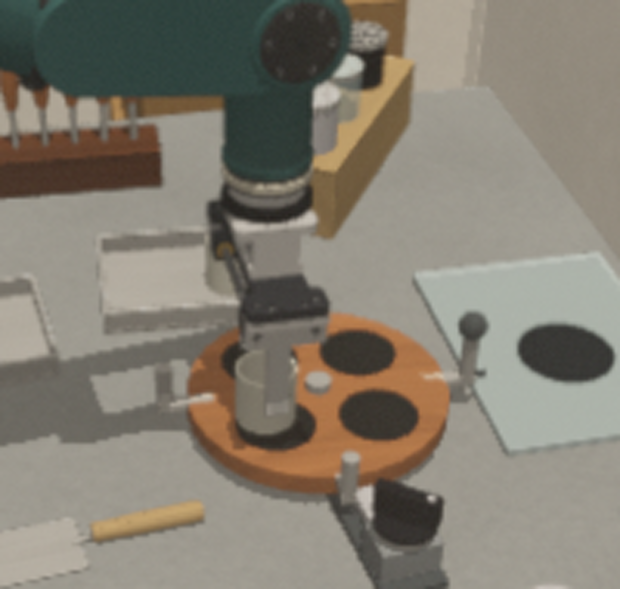

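View pics/c7.png

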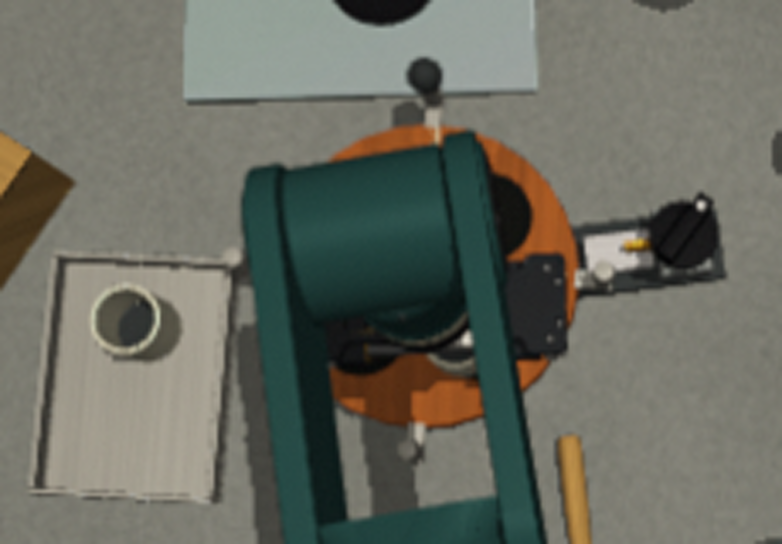

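Emit:
servo_tool([
  [[0,1.3,0,0,0,0,0],[0,0.8,0,0,0,0,0],[0,0.4,0,0,0,0,0],[255,0,0,0,0,0,0],[255,0,0,0,0,0,0],[255,0,0,0,0,0,0],[255,0,0,0,0,0,0]],
])

```text
t: 9.35
ee_pos: [511.7, 132.9, 257.0]
eef_rot: [-1.209, 1.209, 1.209]
force: [0.6, 1.2, -0.6]
grip_width: 0.611
```

Emit:
servo_tool([
  [[255,-1.5,0,0,0,0,0],[255,-4,0,0,0,0,0],[255,-3,0.4,2,0,0,0],[255,0,1,4.5,0,0,0],[255,0,1.2,5,0,0,0],[255,0,1.2,5,0,0,0],[255,0,1.2,5,0,0,0],[255,0,0.8,3.5,0,0,0]],
])

```text
t: 10.35
ee_pos: [452.7, 384.9, 342.8]
eef_rot: [-1.21, 1.207, 1.21]
force: [1.4, -0.5, -0.9]
grip_width: 0.597
```

Emit:
servo_tool([
  [[255,0,0.3,1.4,0,0,0],[255,1,0.17,0.75,0,0,0],[255,3.5,0,0,0,0,0],[255,3.5,0,0,0,0,0],[255,2,0,0,0,0,0],[255,1,0,0,0,0,0],[255,0.5,0,0,0,0,0],[255,0.2,0,0,0,0,0]],
])

```text
t: 11.35
ee_pos: [449.4, 404.3, 225.4]
eef_rot: [-1.209, 1.208, 1.208]
force: [0.8, -0.9, -0.7]
grip_width: 0.599
```

Emit:
servo_tool([
  [[255,0.2,0,0,0,0,0],[255,0,0,0,0,0,0]],
])

```text
t: 11.6
ee_pos: [449.3, 404.6, 224.0]
eef_rot: [-1.209, 1.207, 1.208]
force: [-0.5, -1.2, 1.1]
grip_width: 0.598
```

Emit:
servo_tool([
  [[60,0,0,0,0,0,0],[60,0,0,0,0,0,0],[60,-1,0,0,0,0,0],[60,-4,0,0,0,0,0],[60,-4,0,0,0,0,0],[0,-3,0,-2.5,0,0,0],[0,0,0,-5,0,0,0],[0,0,0,-5,0,0,0]],
])

```text
t: 12.6
ee_pos: [448.8, 278.4, 344.2]
eef_rot: [-1.21, 1.206, 1.209]
force: [0.8, -0.8, 0.2]
grip_width: 0.996
```

Emit:
servo_tool([
  [[0,0,0.3,-5.5,0,0,0],[0,0,0.3,-5.5,0,0,0],[0,0,0.3,-5.5,0,0,0],[0,0,0.3,-5.5,0,0,0],[0,0,0.3,-5.5,0,0,0],[0,0,0.3,-5.5,0,0,0],[0,0,0.3,-5.5,0,0,0],[0,0,0.3,-3.5,0,0,0]],
])

```text
t: 13.6
ee_pos: [424.3, -142.8, 343.6]
eef_rot: [-1.209, 1.21, 1.206]
force: [0.3, 0.3, 0.2]
grip_width: 1.0
```

```bash
cat >> h.py <<'E'
def crops(k):
    for n in('top','side'): snap(n,f'pics/{n}{k}.png')
    s=load('top'); im=cv2.cvtColor(s['image'],cv2.COLOR_RGB2BGR)
    c=im[100:290,100:450]; cv2.imwrite(f'pics/ct{k}.png',cv2.resize(c,None,fx=2.28,fy=2.28,interpolation=cv2.INTER_CUBIC))
    s=load('side'); im=cv2.cvtColor(s['image'],cv2.COLOR_RGB2BGR)
    c=im[110:380,180:460]; cv2.imwrite(f'pics/cs{k}.png',cv2.resize(c,None,fx=2.2,fy=2.2,interpolation=cv2.INTER_CUBIC))
def T(u,v,z): return back(load('top'),(u/2.28+100-.3,v/2.28+100-.3),z)[0].round(1)
def S(u,v,z): return back(load('side'),(u/2.2+180-.3,v/2.2+110-.3),z)[0].round(1)
E
python3 -c "
from h import *
crops(4); print(monitor.read_state()['ee_pos'])"
```

```text
[ 424.42865117 -143.24477622  343.38060917]
```

View pics/ct4.png

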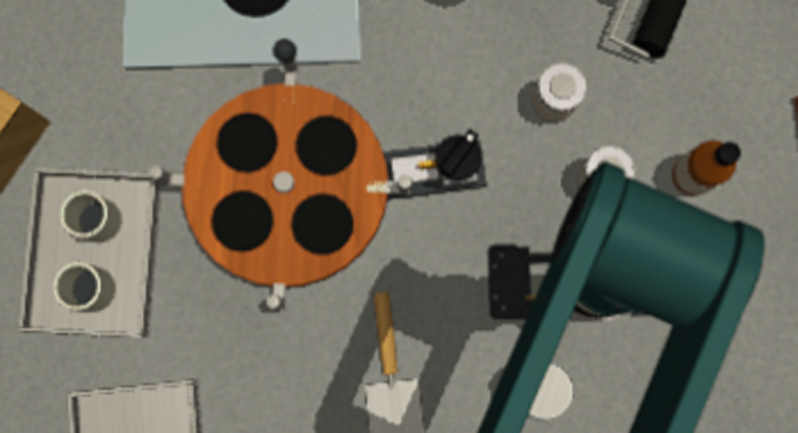

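View pics/cs4.png

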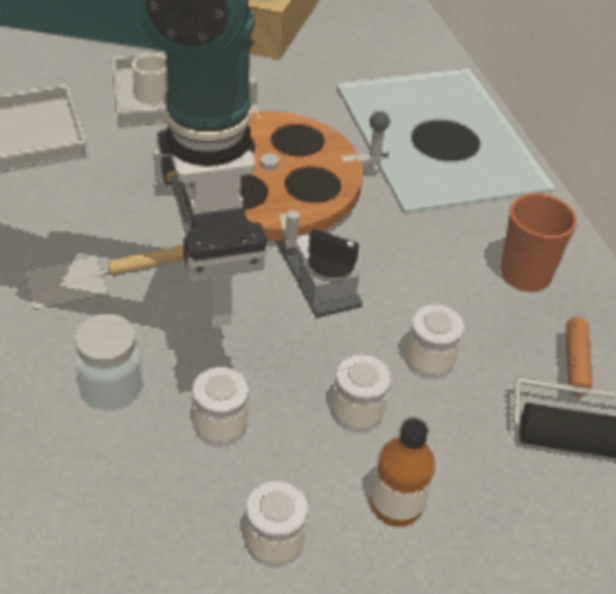

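```bash
python3 -c "
from h import *
for k,a in dict(pUL=(247,143,38),pUR=(326,145,38),pLL=(242,221,38),pLR=(322,223,38),hub=(283,181,48),potA=(84,214,61),potB=(78,286,61),tTL=(41,171,28),tTR=(159,176,28),tBL=(22,329,28),tBR=(144,335,28)).items(): print(k,T(*a))
for k,a in dict(t0=(436,326),t1=(363,379),t2=(221,390),t3=(277,508)).items(): print(k,S(*a,64))
"
```

```text
pUL [619.5 208.3  38. ]
pUR [614.2 112.6  38. ]
pLL [524.1 215.1  38. ]
pLR [518.9 119.2  38. ]
hub [569.4 163.9  48. ]
potA [534.4 397.4  61. ]
potB [449.6 403.6  61. ]
tTL [595.  463.4  28. ]
tTR [584.2 317.9  28. ]
tBL [402.5 483.5  28. ]
tBR [391.3 335.8  28. ]
t0 [ 669.7 -174.2   64. ]
t1 [ 568.5 -227.2   64. ]
t2 [ 422.2 -210.1   64. ]
t3 [ 443.5 -355.8   64. ]
```

Emit:
servo_tool([
  [[0,0,0.27,-3.5,0,0,0],[0,0.5,0,-2.3,0,0,0],[0,2,0,-1.15,0,0,0],[0,3.5,0,0,0,0,0],[0,3,0,0,0,0,0],[0,1.5,0,0,0,0,0],[0,0.9,0,0,0,0,0],[255,0,0,0,0,0,0]],
])

```text
t: 14.7
ee_pos: [422.4, -209.9, 228.9]
eef_rot: [-1.209, 1.209, 1.209]
force: [-0.1, -0.4, -0.6]
grip_width: 0.925
```

Emit:
servo_tool([
  [[255,0,0,0,0,0,0],[255,0,0,0,0,0,0],[255,0,0,0,0,0,0]],
], grip_force=25)

```text
t: 15.08
ee_pos: [422.3, -210.2, 229.2]
eef_rot: [-1.21, 1.209, 1.208]
force: [0.2, 2.1, 2.3]
grip_width: 0.61
```

Emit:
servo_tool([
  [[255,0,0,0,0,0,0],[255,-2,0,0,0,0,0],[255,-4.5,0,0,0,0,0],[255,-4,-0.4,1.5,0,0,0],[255,-1,-1.3,4.4,0,0,0],[255,0,-1.5,5.2,0,0,0],[255,0,-1.5,5.2,0,0,0],[255,0,-1.5,5.2,0,0,0]],
])

```text
t: 16.08
ee_pos: [484.2, 6.4, 343.0]
eef_rot: [-1.209, 1.21, 1.209]
force: [0.6, -0.2, -2.0]
grip_width: 0.594
```

Emit:
servo_tool([
  [[255,0,-1.5,5.2,0,0,0],[255,0,-1.2,4,0,0,0],[255,0,-0.76,2.15,0,0,0],[255,1.5,0,0,0,0,0],[255,3,0,0,0,0,0],[255,1.5,0,0,0,0,0],[255,0.8,0,0,0,0,0],[255,0.3,0,0,0,0,0]],
])

```text
t: 17.08
ee_pos: [518.8, 117.9, 272.5]
eef_rot: [-1.208, 1.21, 1.209]
force: [-0.3, 0.9, -2.1]
grip_width: 0.59
```

Emit:
servo_tool([
  [[255,0.35,0,0,0,0,0],[255,0.2,0,0,0,0,0],[255,0.1,0,0,0,0,0]],
])

```text
t: 17.45
ee_pos: [519.0, 118.4, 267.2]
eef_rot: [-1.21, 1.208, 1.208]
force: [-1.9, -0.6, 3.6]
grip_width: 0.59
```

Emit:
servo_tool([
  [[60,0,0,0,0,0,0],[60,0,0,0,0,0,0],[60,-1,0,0,0,0,0],[60,-4,0,0,0,0,0],[60,-3,0.3,-2,0,0,0],[0,0,0.8,-5,0,0,0],[0,0,0.9,-5.5,0,0,0],[0,0,0.9,-5.5,0,0,0]],
])

```text
t: 18.45
ee_pos: [489.4, -63.0, 347.4]
eef_rot: [-1.211, 1.208, 1.208]
force: [0.9, -0.2, 0.0]
grip_width: 0.995
```

Emit:
servo_tool([
  [[0,0,0.9,-5.5,0,0,0],[0,0,0.9,-5.5,0,0,0],[0,0,0.9,-5.5,0,0,0],[0,0,0.9,-5.5,0,0,0],[0,0,0.7,-4,0,0,0],[0,1,0.34,-2.5,0,0,0],[0,3,0,-0.95,0,0,0],[0,3,0,0,0,0,0]],
])

```text
t: 19.45
ee_pos: [443.4, -356.5, 275.2]
eef_rot: [-1.209, 1.209, 1.208]
force: [0.3, 0.0, -0.6]
grip_width: 1.002
```

```bash
python3 -c "
from h import *
crops(5); print(monitor.read_state()['ee_pos'])"
```

```text
[ 442.50727916 -354.88803053  271.55795758]
```

View pics/ct5.png

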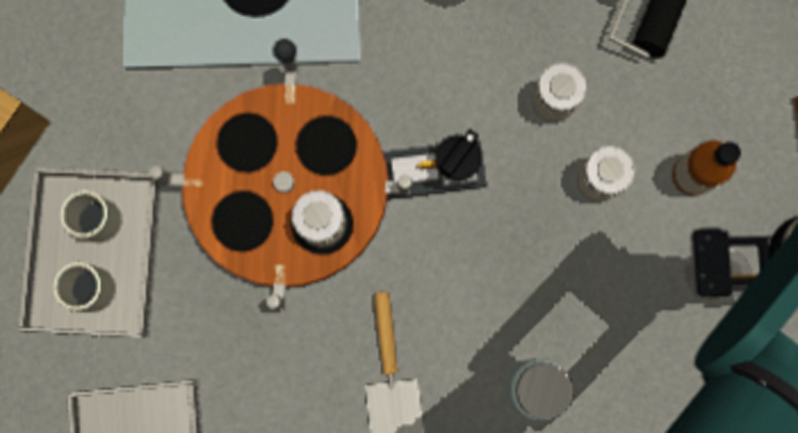

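View pics/cs5.png

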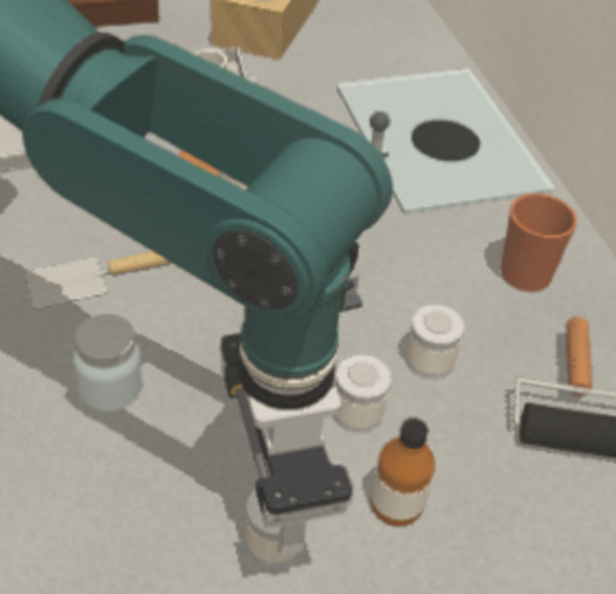

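Emit:
servo_tool([
  [[0,2.2,0,0,0,0,0],[0,1.5,0,0,0,0,0],[0,0.7,0,0,0,0,0],[0,0.35,0,0,0,0,0],[255,0,0,0,0,0,0],[255,0,0,0,0,0,0],[255,0,0,0,0,0,0],[255,0,0,0,0,0,0]],
])

```text
t: 20.55
ee_pos: [443.3, -356.2, 228.9]
eef_rot: [-1.209, 1.209, 1.209]
force: [0.8, -0.4, -0.8]
grip_width: 0.612
```

Emit:
servo_tool([
  [[255,-2,0,0,0,0,0],[255,-5,0,0,0,0,0],[255,-4.8,-0.3,1,0,0,0],[255,0,-1.4,4,0,0,0],[255,0,-1.8,5,0,0,0],[255,0,-1.8,5,0,0,0],[255,0,-1.8,5,0,0,0],[255,0,-1.8,5,0,0,0]],
])

```text
t: 21.55
ee_pos: [532.5, -104.4, 346.1]
eef_rot: [-1.208, 1.21, 1.21]
force: [1.5, -0.6, -1.6]
grip_width: 0.592
```

Emit:
servo_tool([
  [[255,0,-1.8,5,0,0,0],[255,0,-1.8,5,0,0,0],[255,0,-1.8,5,0,0,0],[255,0,-1.6,4,0,0,0],[255,0,-1.17,2.9,0,0,0],[255,1.5,0,0,0,0,0],[255,3,0,0,0,0,0],[255,2,0,0,0,0,0]],
])

```text
t: 22.55
ee_pos: [613.2, 111.8, 278.6]
eef_rot: [-1.207, 1.214, 1.211]
force: [-0.8, 0.5, -3.1]
grip_width: 0.592
```

Emit:
servo_tool([
  [[255,0.8,0,0,0,0,0],[255,0.4,0,0,0,0,0],[255,0.2,0,0,0,0,0],[255,0.1,0,0,0,0,0],[255,0,0,0,0,0,0]],
])

```text
t: 23.18
ee_pos: [614.3, 112.9, 267.4]
eef_rot: [-1.21, 1.208, 1.208]
force: [-0.5, -0.4, -1.8]
grip_width: 0.591
```

Emit:
servo_tool([
  [[255,0.1,0,0,0,0,0],[60,0,0,0,0,0,0],[60,0,0,0,0,0,0],[60,-1,0,0,0,0,0],[60,-4,0,0,0,0,0],[60,-3,0,-2,0,0,0],[0,0,-0.8,-5,0,0,0],[0,0,-1,-5.5,0,0,0]],
])

```text
t: 24.18
ee_pos: [632.2, -12.6, 347.6]
eef_rot: [-1.212, 1.206, 1.208]
force: [1.1, -0.5, -0.4]
grip_width: 0.939
```

Emit:
servo_tool([
  [[0,0,-1,-5.5,0,0,0],[0,0,-1,-4,0,0,0],[0,0,-0.8,-3,0,0,0],[0,0,-0.5,-2,0,0,0],[0,0,0,0,0,0,0]],
])

```text
t: 24.8
ee_pos: [665.2, -158.2, 345.7]
eef_rot: [-1.208, 1.21, 1.208]
force: [0.5, -0.3, 0.7]
grip_width: 1.003
```

```bash
python3 -c "
from h import *
crops(6); print(monitor.read_state()['ee_pos'])"
```

```text
[ 665.02582475 -156.29623065  345.78009325]
```

View pics/ct6.png

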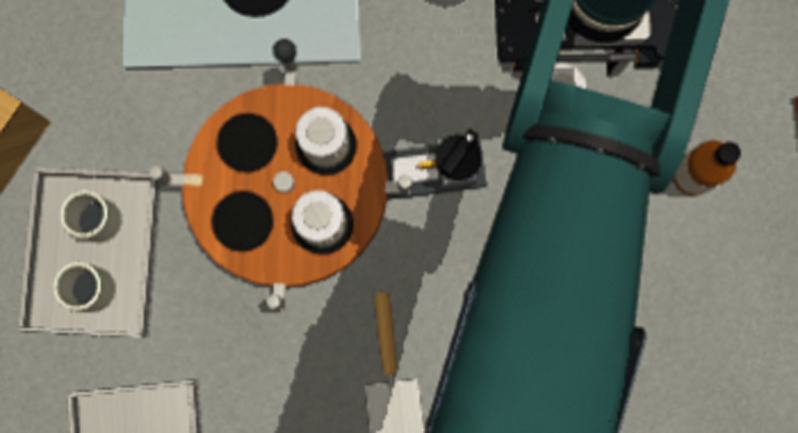

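View pics/cs6.png

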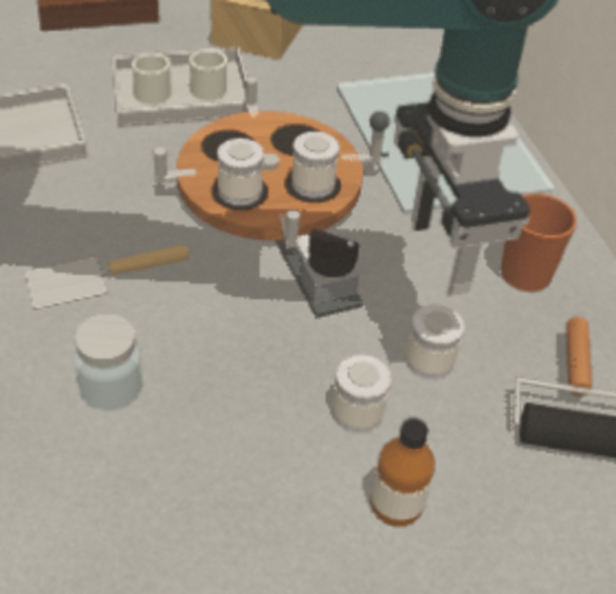

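Emit:
servo_tool([
  [[0,0.5,-0.53,-1.7,0,0,0],[0,2.5,0,0,0,0,0],[0,3.5,0,0,0,0,0],[0,3,0,0,0,0,0],[0,1.5,0,0,0,0,0],[0,0.7,0,0,0,0,0],[255,0,0,0,0,0,0],[255,0,0,0,0,0,0]],
])

```text
t: 25.9
ee_pos: [670.8, -174.3, 230.4]
eef_rot: [-1.211, 1.208, 1.207]
force: [-0.5, -0.9, 0.3]
grip_width: 0.823
```

Emit:
servo_tool([
  [[255,0,0,0,0,0,0],[255,0,0,0,0,0,0]],
])

```text
t: 26.15
ee_pos: [670.5, -174.1, 229.5]
eef_rot: [-1.209, 1.208, 1.208]
force: [0.3, 2.0, 0.9]
grip_width: 0.608
```

Emit:
servo_tool([
  [[255,0,0,0,0,0,0],[255,-2,0,0,0,0,0],[255,-4.7,0,0,0,0,0],[255,-4.5,0.2,1,0,0,0],[255,-2,0.5,4,0,0,0],[255,0,0.7,5.3,0,0,0],[255,0,0.7,5.3,0,0,0],[255,0,0.7,5.3,0,0,0]],
])

```text
t: 27.15
ee_pos: [641.8, 36.2, 361.8]
eef_rot: [-1.209, 1.209, 1.208]
force: [0.8, 0.0, -2.0]
grip_width: 0.593
```

Emit:
servo_tool([
  [[255,0,0.7,5.3,0,0,0],[255,0,0.7,5.3,0,0,0],[255,0,0.6,4.3,0,0,0],[255,0,0.3,2.5,0,0,0],[255,1.5,0,0,0,0,0],[255,3,0,0,0,0,0],[255,3,0,0,0,0,0],[255,1,0,0,0,0,0]],
])

```text
t: 28.15
ee_pos: [618.9, 207.2, 272.2]
eef_rot: [-1.207, 1.216, 1.211]
force: [-0.6, 0.2, -1.4]
grip_width: 0.594
```

Emit:
servo_tool([
  [[255,0.5,0,0,0,0,0],[255,0.3,0,0,0,0,0],[255,0.1,0,0,0,0,0],[255,0,0,0,0,0,0]],
])

```text
t: 28.65
ee_pos: [619.6, 208.9, 267.6]
eef_rot: [-1.209, 1.208, 1.208]
force: [0.1, -0.7, -2.0]
grip_width: 0.59
```

Emit:
servo_tool([
  [[255,0.1,0,0,0,0,0],[60,0,0,0,0,0,0],[60,0,0,0,0,0,0],[60,-1,0,0,0,0,0],[60,-4,0,0,0,0,0],[60,-4,0.1,-2,0,0,0],[0,0,0.6,-5,0,0,0],[0,0,0.6,-5.5,0,0,0]],
])

```text
t: 29.65
ee_pos: [606.3, 83.2, 357.6]
eef_rot: [-1.212, 1.206, 1.208]
force: [0.5, -0.1, 0.2]
grip_width: 0.941
```

Emit:
servo_tool([
  [[0,0,0.6,-5.5,0,0,0],[0,0,0.6,-5.5,0,0,0],[0,0,0.6,-5.5,0,0,0],[0,0,0.6,-4.5,0,0,0],[0,0,0.6,-3.5,0,0,0],[0,0,0.3,-2,0,0,0],[0,0,0,0,0,0,0]],
])

```text
t: 30.52
ee_pos: [573.3, -181.9, 356.0]
eef_rot: [-1.208, 1.209, 1.208]
force: [0.5, -0.0, 0.5]
grip_width: 1.0
```

```bash
python3 -c "
from h import *
crops(7); print(monitor.read_state()['ee_pos'])"
```

```text
[ 573.56998236 -180.25763516  355.83248791]
```

View pics/ct7.png

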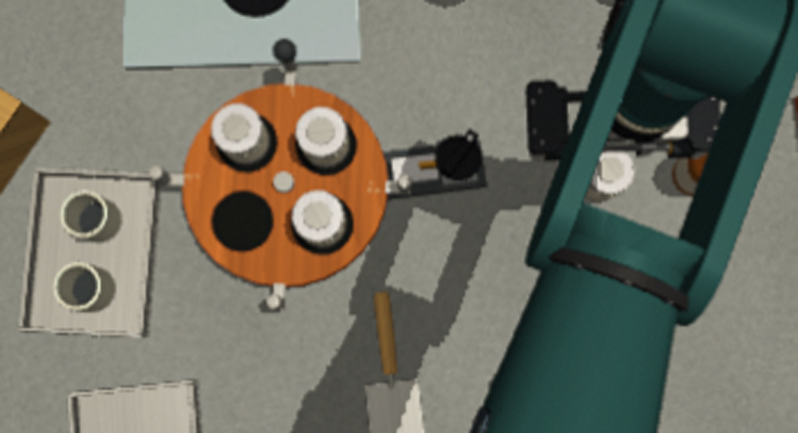

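View pics/cs7.png

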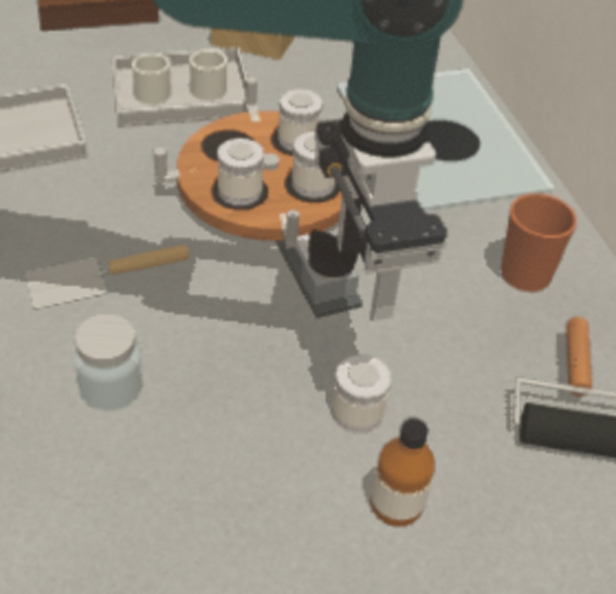

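Emit:
servo_tool([
  [[0,0,0.3,-2.3,0,0,0],[0,1,0.19,-1.5,0,0,0],[0,3,0,-0.75,0,0,0],[0,3.5,0,0,0,0,0],[0,3,0,0,0,0,0],[0,1.5,0,0,0,0,0],[0,0.7,0,0,0,0,0],[255,0,0,0,0,0,0]],
])

```text
t: 31.62
ee_pos: [568.6, -226.8, 229.0]
eef_rot: [-1.209, 1.209, 1.209]
force: [-0.7, -0.4, -0.0]
grip_width: 0.924
```

Emit:
servo_tool([
  [[255,0,0,0,0,0,0],[255,0,0,0,0,0,0],[255,0,0,0,0,0,0],[255,0,0,0,0,0,0]],
])

```text
t: 32.12
ee_pos: [568.7, -226.2, 229.5]
eef_rot: [-1.209, 1.208, 1.209]
force: [0.2, 1.9, 3.8]
grip_width: 0.592
```

Emit:
servo_tool([
  [[255,-2,0,0,0,0,0],[255,-4.7,0,0,0,0,0],[255,-4.5,0.2,1,0,0,0],[255,-1.8,0.4,4,0,0,0],[255,0,0.5,5,0,0,0],[255,0,0.5,5.3,0,0,0],[255,0,0.5,5.3,0,0,0],[255,0,0.5,5.3,0,0,0]],
])

```text
t: 33.12
ee_pos: [542.0, 33.7, 359.5]
eef_rot: [-1.21, 1.209, 1.207]
force: [0.9, 0.6, -2.5]
grip_width: 0.591
```

Emit:
servo_tool([
  [[255,0,0.5,5.3,0,0,0],[255,0,0.5,5.3,0,0,0],[255,0,0.5,4.3,0,0,0],[255,0,0.36,3.3,0,0,0],[255,1.5,0,0,0,0,0],[255,3,0,0,0,0,0],[255,3,0,0,0,0,0],[255,1,0,0,0,0,0]],
])

```text
t: 34.12
ee_pos: [523.3, 213.1, 270.9]
eef_rot: [-1.208, 1.215, 1.211]
force: [-0.5, -0.1, -1.4]
grip_width: 0.594
```

Emit:
servo_tool([
  [[255,0.3,0,0,0,0,0],[255,0.2,0,0,0,0,0],[255,0.2,0,0,0,0,0],[255,0,0,0,0,0,0]],
])

```text
t: 34.62
ee_pos: [524.1, 214.4, 267.5]
eef_rot: [-1.21, 1.208, 1.208]
force: [0.5, -0.8, -2.3]
grip_width: 0.59
```

Emit:
servo_tool([
  [[255,0.1,0,0,0,0,0],[60,0,0,0,0,0,0],[60,0,0,0,0,0,0],[60,-1,0,0,0,0,0],[60,-4,0,0,0,0,0],[60,-4,1,0,0,0,0],[60,0,4,0,0,0,0],[60,0,5,0,0,0,0]],
])

```text
t: 35.62
ee_pos: [423.4, 214.4, 357.1]
eef_rot: [-1.209, 1.207, 1.207]
force: [-0.3, 0.4, -0.1]
grip_width: 0.764
```

```bash
python3 -c "
from h import *
crops(8); print(monitor.read_state()['ee_pos'])"
```

```text
[420.36000679 214.3884879  355.94825715]
```

View pics/ct8.png

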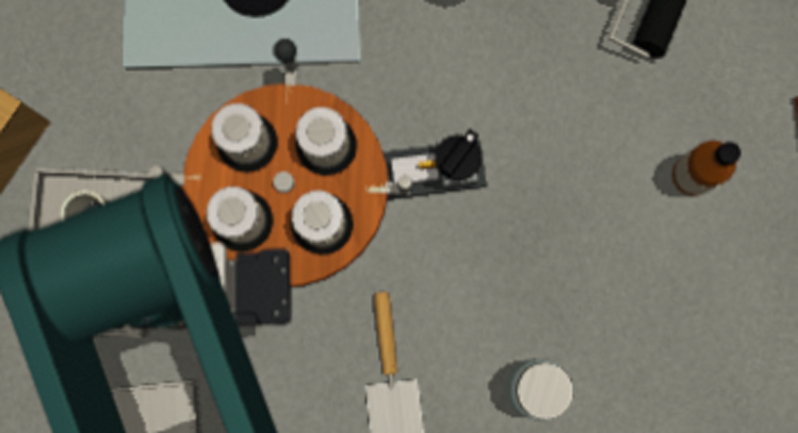

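View pics/cs8.png

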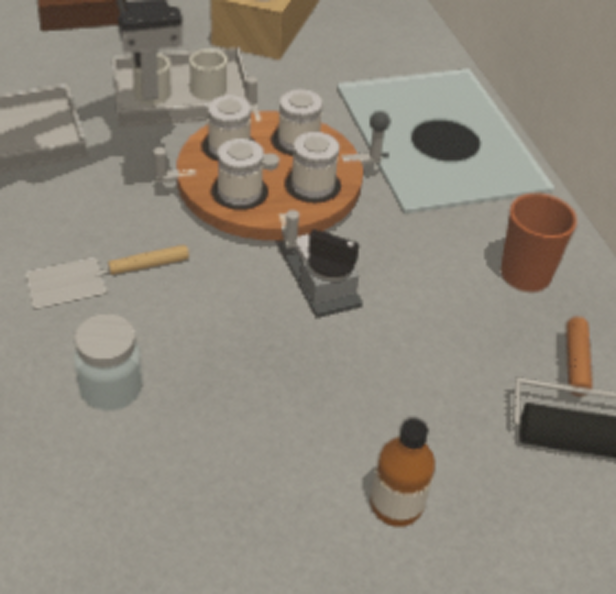

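```bash
python3 -c "
from h import *
for k,a in dict(UL=(238,130,102),UR=(321,132,102),LL=(233,213,102),LR=(318,216,102),ball=(285,50,95),hub=(283,181,48),pegR=(405,183,78),knobsk=(459,158,61),bw=(471,136,90),be=(446,171,90)).items(): print(k,T(*a))
for k,a in dict(UL=(301,104,102),UR=(317,147,102),LL=(230,111,102),LR=(241,153,102),ball=(380,121,95),pegB=(160,153,78),pegR=(291,217,78),pegL=(252,84,78),be=(311,235,90),bw=(357,246,90),mid=(333,240,90)).items(): print('s',k,S(*a))
"
python3 - <<'E'
import cv2
im=cv2.imread('pics/side8.png')[190:260,290:360]; cv2.imwrite('pics/k1.png',cv2.resize(im,None,fx=8,fy=8,interpolation=cv2.INTER_CUBIC))
im=cv2.imread('pics/top8.png')[140:200,260:330]; cv2.imwrite('pics/k2.png',cv2.resize(im,None,fx=8,fy=8,interpolation=cv2.INTER_CUBIC))
E
```

```text
UL [619.  207.1 102. ]
UR [613.8 112.6 102. ]
LL [523.5 213.4 102. ]
LR [517.3 117.8 102. ]
ball [714.2 153.3  95. ]
hub [569.4 163.9  48. ]
pegR [556.9  18.6  78. ]
knobsk [588.5 -46.2  61. ]
bw [607.4 -58.8  90. ]
be [567.2 -28.6  90. ]
s UL [620.6 205.  102. ]
s UR [615. 111. 102.]
s LL [524.8 208.6 102. ]
s LR [518.7 118.5 102. ]
s ball [715.4 156.6  95. ]
s pegB [424.3 169.8  78. ]
s pegR [556.5  15.8  78. ]
s pegL [576.8 298.3  78. ]
s be [566.8 -31.9  90. ]
s bw [613.1 -60.6  90. ]
s mid [589.2 -45.3  90. ]
```

View pics/k1.png

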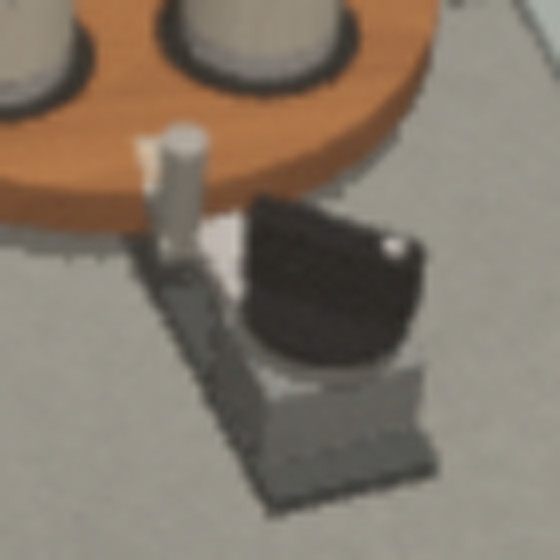

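View pics/k2.png

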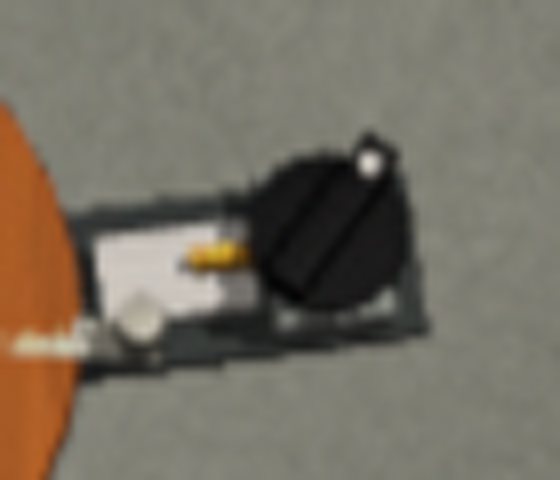

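Emit:
servo_tool([
  [[184,0,0,-1.5,0,0,0],[184,0,0,-2,0,0,0],[184,1,0,-0.75,0,0,0],[184,2.5,0,0,0,0,0],[184,2,0,0,0,0,0],[184,1,0,0,0,0,0],[184,0,0,0,0,0,0]],
], grip_force=10)

```text
t: 36.6
ee_pos: [424.1, 171.7, 289.8]
eef_rot: [-1.208, 1.211, 1.21]
force: [0.8, -0.8, -0.1]
grip_width: 0.28
```

```bash
python3 -c "
from h import *
crops(9); print(monitor.read_state()['ee_pos'],monitor.read_state()['grip_width']*94)
im=cv2.imread('pics/side9.png')[150:230,200:310]; cv2.imwrite('pics/k3.png',cv2.resize(im,None,fx=7,fy=7,interpolation=cv2.INTER_CUBIC))
print(back(load('top'),(286.9,172.1),48), back(load('top'),(283.5,172.5),48),back(load('top'),(291,172),48))
s=load('side'); e=monitor.read_state()['ee_pos']
print((proj(s,[[e[0],e[1],e[2]-199],[424.7,173,78],[424.7,173,45]])-[200,150])*7)
"
```

```text
[424.3715142  171.94336611 291.2610723 ] 26.171001285825206
[[583.82648404  -8.319555    48.        ]] [[582.975401     0.98468809  48.        ]] [[583.79259823 -19.5092405   48.        ]]
[[364.90933683 173.47468393]
 [366.58044402 199.86963086]
 [369.53023555 263.26300885]]
```

View pics/k3.png

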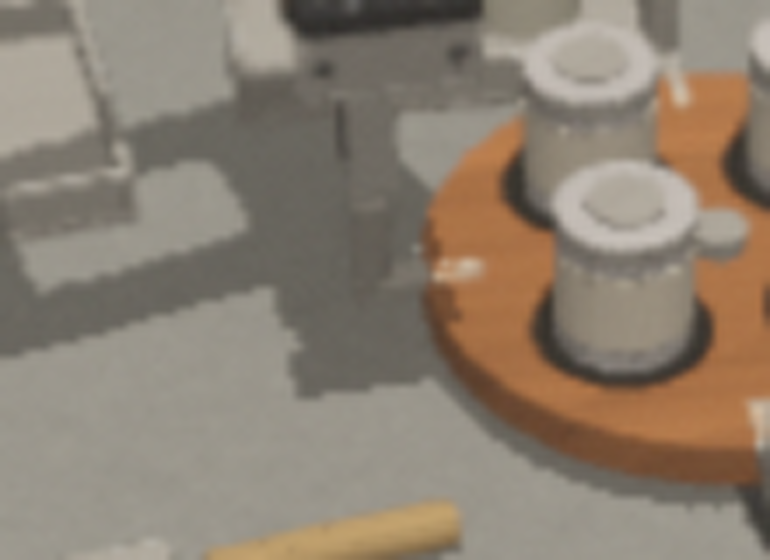

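Emit:
servo_tool([
  [[184,1,0,0,0,0,0],[184,1.8,0,0,0,0,0],[184,1.3,0,0,0,0,0],[184,0.6,0,0,0,0,0],[184,0,0,0,0,0,0],[184,0,0,0,0,0,0]],
])

```text
t: 37.45
ee_pos: [424.2, 172.0, 244.3]
eef_rot: [-1.209, 1.208, 1.208]
force: [-0.2, -1.1, 0.5]
grip_width: 0.281
```

```bash
python3 -c "
from h import *
snap('side','pics/side10.png'); print(monitor.read_state()['ee_pos'],monitor.read_state()['grip_width']*94)
im=cv2.imread('pics/side10.png')[150:230,200:310]; cv2.imwrite('pics/k4.png',cv2.resize(im,None,fx=7,fy=7,interpolation=cv2.INTER_CUBIC))
"
```

```text
[424.20090098 171.99698493 244.36720202] 26.243921970104232
```

View pics/k4.png

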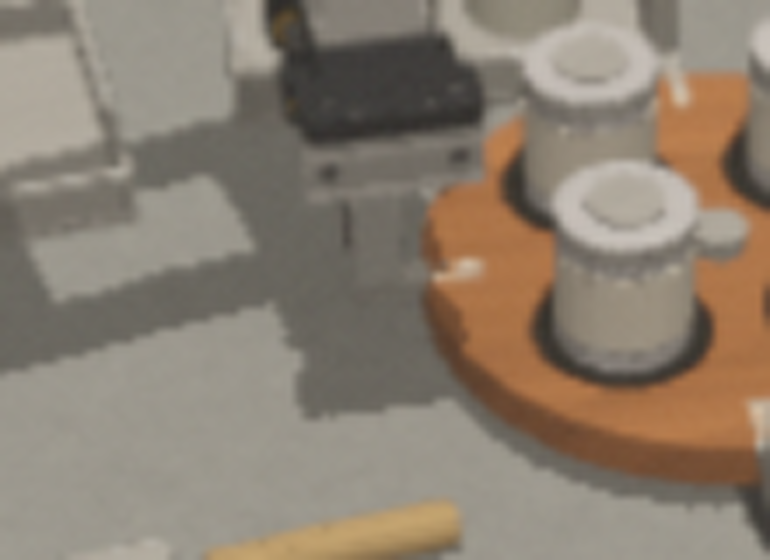

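Emit:
servo_tool([
  [[184,0,-0.018,0.279,1.1,0,0],[184,0,-0.018,0.279,1.1,0,0],[184,0,-0.041,0.557,2.2,0,0],[184,0,-0.07,0.836,3.3,0,0],[184,0,-0.07,0.836,3.3,0,0],[184,0,-0.07,0.836,3.3,0,0],[184,0,-0.07,0.836,3.3,0,0],[184,0,-0.07,0.836,3.3,0,0]],
])

```text
t: 38.5
ee_pos: [436.5, 223.6, 243.8]
eef_rot: [-0.935, 1.361, 0.934]
force: [0.4, 0.0, 1.1]
grip_width: 0.277
```

```bash
python3 -c "
from h import *
st=monitor.read_state(); e=st['ee_pos']; v=e[:2]-[569.4,164]; print(e,np.hypot(*v),np.degrees(np.arctan2(v[1],v[0])),yaw(st)[1],st['force'])
crops(11)
"
```

```text
[436.45136566 223.64950916 243.81478982] 145.7168600907016 155.83585597490497 68.9516227229594 [0.37931106 0.01901653 1.09586761]
```

View pics/cs11.png

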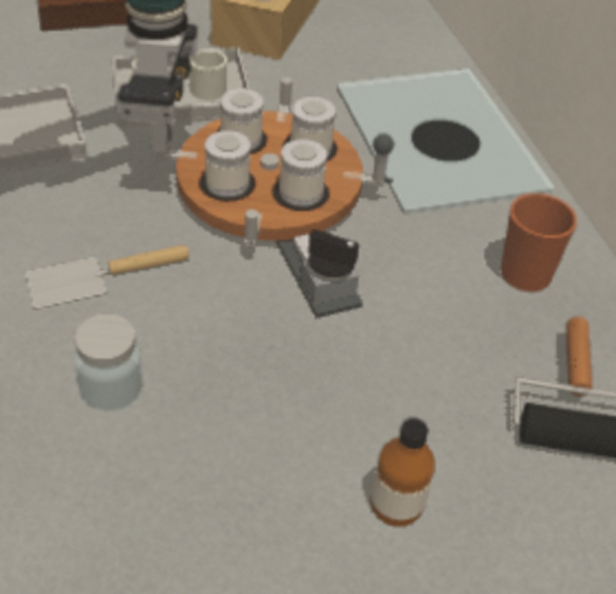

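Emit:
servo_tool([
  [[184,0,-0.07,0.836,3.3,0,0],[184,0,-0.07,0.836,3.3,0,0],[184,0,-0.07,0.836,3.3,0,0],[184,0,-0.07,0.836,3.3,0,0],[184,0,-0.07,0.836,3.3,0,0],[184,0,-0.07,0.836,3.3,0,0],[184,0,-0.07,0.836,3.3,0,0],[184,0,-0.07,0.836,3.3,0,0]],
])

```text
t: 39.6
ee_pos: [476.6, 276.2, 243.6]
eef_rot: [-0.582, 1.492, 0.582]
force: [0.4, 0.1, 0.4]
grip_width: 0.277
```

Emit:
servo_tool([
  [[184,0,-0.07,0.836,3.3,0,0],[184,0,-0.07,0.836,3.3,0,0],[184,0,-0.07,0.836,3.3,0,0],[184,0,-0.07,0.836,3.3,0,0],[184,0,-0.07,0.836,3.3,0,0],[184,0,-0.07,0.836,3.3,0,0],[184,0,-0.041,0.557,2.2,0,0],[184,0,-0.041,0.557,2.2,0,0]],
])

```text
t: 40.6
ee_pos: [530.9, 304.3, 243.6]
eef_rot: [-0.252, 1.557, 0.252]
force: [0.1, -0.8, -0.2]
grip_width: 0.28
```

Emit:
servo_tool([
  [[184,0,-0.018,0.279,1.1,0,0],[184,0,-0.018,0.279,1.1,0,0],[184,0,0,0,0,0,0]],
])

```text
t: 40.98
ee_pos: [536.4, 305.8, 243.7]
eef_rot: [-0.223, 1.559, 0.223]
force: [-0.9, -0.1, 0.0]
grip_width: 0.28
```

```bash
python3 -c "
from h import *
st=monitor.read_state(); e=st['ee_pos']; v=e[:2]-[569.4,164]; print(e,np.hypot(*v),np.degrees(np.arctan2(v[1],v[0])),yaw(st)[1],st['force'])
crops(12)
"
```

```text
[536.35480089 305.76335327 243.72881016] 145.56384686095092 103.1214048166635 16.278206059896885 [-0.88369065 -0.10810244  0.02765604]
```

View pics/cs12.png

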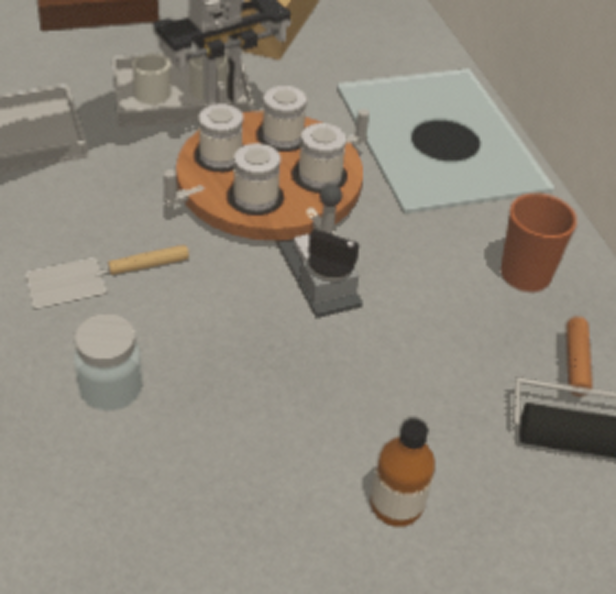

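View pics/ct12.png

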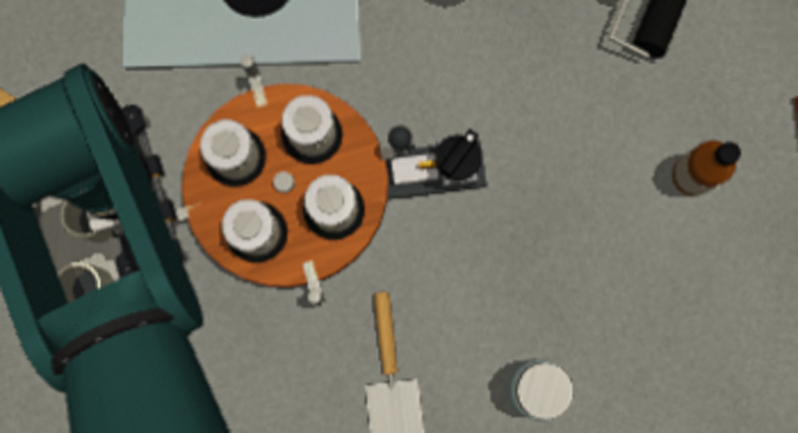

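```bash
cat > meas.py <<'E'
from h import *
def ang(p,off=0): v=np.array(p[:2])-[569.4,164]; return round(np.degrees(np.arctan2(v[1],v[0]))+off,2), round(np.hypot(*v),1)
E
python3 -c "
from meas import *
print('ball',ang(T(400,138,95)),ang(S(331,195,95)))
print('pegT',ang(T(248,63,78),-90),ang(S(363,117,78),-90)); print('pegB',ang(T(315,297,78),+90),ang(S(170,177,78),90))
print('pads/tins',ang(T(308,116,102),-45),ang(T(329,199,102),45))
print('blade',ang(T(425,163,48)))
"
python3 - <<'E'
import cv2
im=cv2.imread('pics/side12.png')[170:250,290:360]; cv2.imwrite('pics/k5.png',cv2.resize(im,None,fx=8,fy=8,interpolation=cv2.INTER_CUBIC))
im=cv2.imread('pics/top12.png')[140:200,250:330]; cv2.imwrite('pics/k6.png',cv2.resize(im,None,fx=8,fy=8,interpolation=cv2.INTER_CUBIC))
E
```

```text
ball (np.float64(-75.45), np.float64(145.7)) (np.float64(-74.38), np.float64(143.4))
pegT (np.float64(-75.49), np.float64(140.9)) (np.float64(-78.52), np.float64(138.7))
pegB (np.float64(-74.68), np.float64(146.8)) (np.float64(-72.44), np.float64(147.8))
pads/tins (np.float64(-75.16), np.float64(73.4)) (np.float64(-74.29), np.float64(67.7))
blade (np.float64(-84.3), np.float64(171.0))
```

View pics/k5.png

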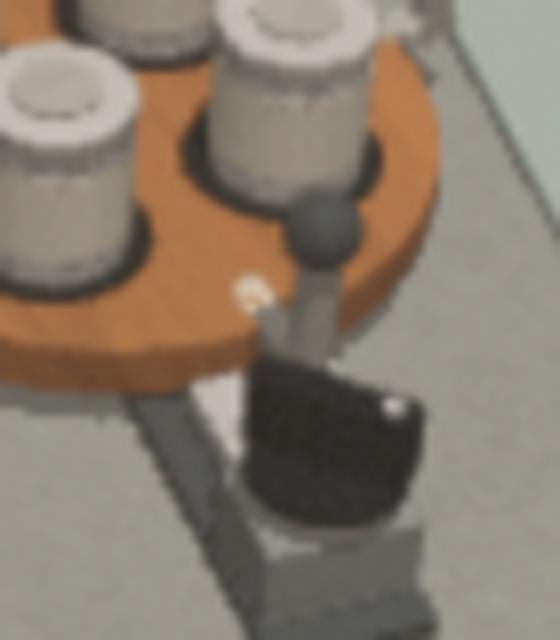

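View pics/k6.png

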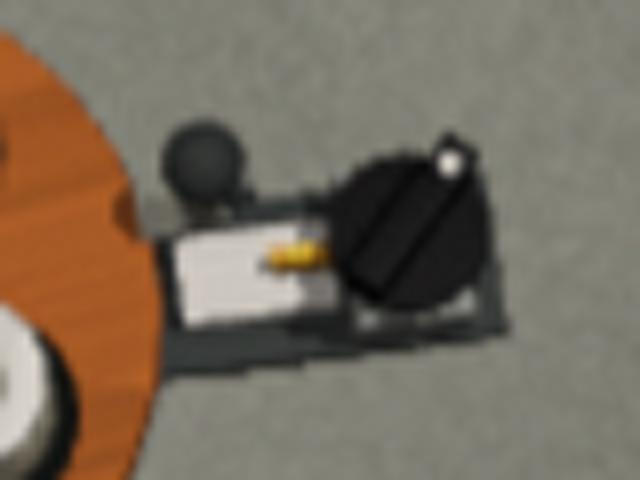

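Emit:
servo_tool([
  [[184,0,-0.018,0.279,1.1,0,0],[184,0,-0.041,0.557,2.2,0,0],[184,0,-0.041,0.557,2.2,0,0],[184,0,-0.041,0.557,2.2,0,0],[184,0,-0.018,0.279,1.1,0,0],[184,0,-0.013,0.203,0.8,0,0],[184,0,0,0,0,0,0],[184,0,0,0,0,0,0]],
])

```text
t: 42.08
ee_pos: [560.3, 309.3, 243.7]
eef_rot: [-0.092, 1.569, 0.092]
force: [-0.4, 0.2, 0.8]
grip_width: 0.278
```

```bash
python3 -c "
from h import *
st=monitor.read_state(); e=st['ee_pos']; v=e[:2]-[569.4,164]; print(e,np.hypot(*v),np.degrees(np.arctan2(v[1],v[0])),yaw(st)[1],st['force'])
crops(13)
"
python3 - <<'E'
import cv2
im=cv2.imread('pics/side13.png')[170:250,290:360]; cv2.imwrite('pics/k5.png',cv2.resize(im,None,fx=8,fy=8,interpolation=cv2.INTER_CUBIC))
E
```

```text
[560.26034028 309.28670506 243.72392213] 145.57389892027814 93.59960523233242 6.690148766515482 [-0.42193115  0.20463192  0.77479806]
```

View pics/k5.png

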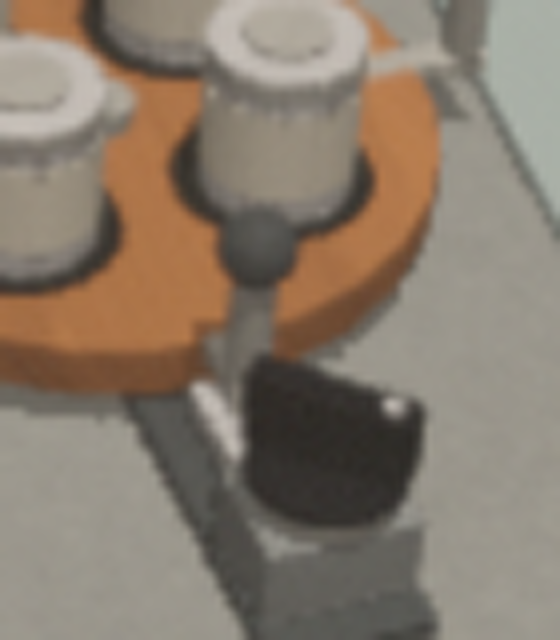

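View pics/ct13.png

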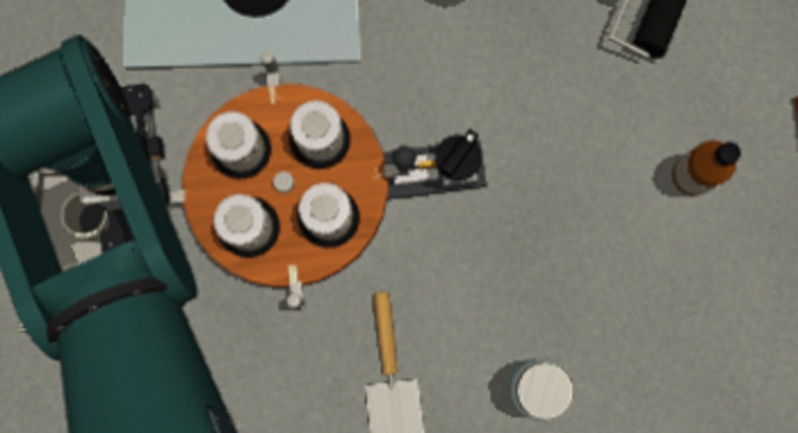

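```bash
python3 - <<'E'
from meas import *
import cv2
sb=back(load('side'),(290+258/8-.4,170+247/8-.4),95)[0]
print('ball',ang(T(404,159,95)),ang(sb))
print('pegT',ang(T(267,60,78),-90)); print('pegB',ang(T(295,300,78),+90))
print('blade',ang(T(425,162,48)))
im=cv2.imread('pics/top13.png')[140:200,250:330]; cv2.imwrite('pics/k6.png',cv2.resize(im,None,fx=8,fy=8,interpolation=cv2.INTER_CUBIC))
# project predicted ball for angle a
for a in (-82,-84,-85,-86,-88):
    r=np.radians(a); p=[569.4+145*np.cos(r),164+145*np.sin(r),95]
    print(a,((proj(load('top'),[p])-[250,140])*8+4).round(0),((proj(load('side'),[p])-[290,170])*8+4).round(0))
E
```

```text
ball (np.float64(-85.27), np.float64(145.4)) (np.float64(-84.08), np.float64(142.7))
pegT (np.float64(-84.71), np.float64(140.0))
pegB (np.float64(-83.72), np.float64(145.3))
blade (np.float64(-83.9), np.float64(171.3))
-82 [[214. 215.]] [[276. 249.]]
-84 [[217. 230.]] [[262. 252.]]
-85 [[218. 238.]] [[255. 254.]]
-86 [[219. 245.]] [[248. 255.]]
-88 [[220. 260.]] [[233. 258.]]
```

View pics/k6.png

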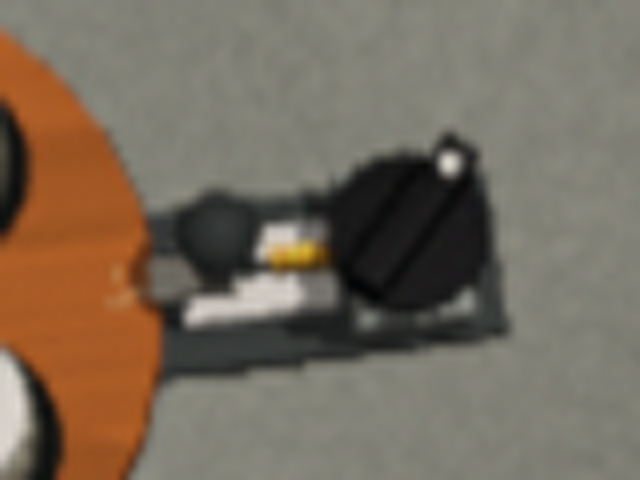

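Emit:
servo_tool([
  [[184,0,0,-0.4,0,0,0],[184,-1.5,0,0,0,0,0],[184,-3.5,0,0,0,0,0],[184,-3,0,0,-8,0,0],[150,-2,0,0,-10,0,0],[150,0,0,0,-10,0,0],[150,0,0,0,-10,0,0],[150,0,0,0,-9.3,0,0]],
])

```text
t: 43.18
ee_pos: [556.3, 308.8, 345.3]
eef_rot: [-0.739, 1.439, 0.739]
force: [0.1, -0.1, 0.4]
grip_width: 0.414
```

Emit:
servo_tool([
  [[150,0,-1.5,-1.7,0,0,0],[150,0,-3.5,-4,0,0,0],[150,0,-3.8,-4.3,0,0,0],[150,0,-3.8,-4.3,0,0,0],[150,0,-3.8,-4.3,0,0,0],[150,0,-3.5,-4,0,0,0],[150,0,-2.3,-2.7,0,0,0],[150,0,-1.3,-1.45,0,0,0]],
])

```text
t: 44.18
ee_pos: [588.6, -48.6, 344.4]
eef_rot: [-0.732, 1.444, 0.73]
force: [0.7, 0.6, 0.1]
grip_width: 0.414
```

```bash
python3 -c "
from h import *
st=monitor.read_state(); e=st['ee_pos']; print(e,yaw(st)[1],st['grip_width']*94)
crops(14)
im=cv2.imread('pics/top14.png')[130:220,220:330]; cv2.imwrite('pics/k7.png',cv2.resize(im,None,fx=7,fy=6.6,interpolation=cv2.INTER_CUBIC))
"
```

```text
[588.61301338 -48.63912891 344.38159972] 53.68709740705127 38.95216939317077
```

View pics/ct14.png

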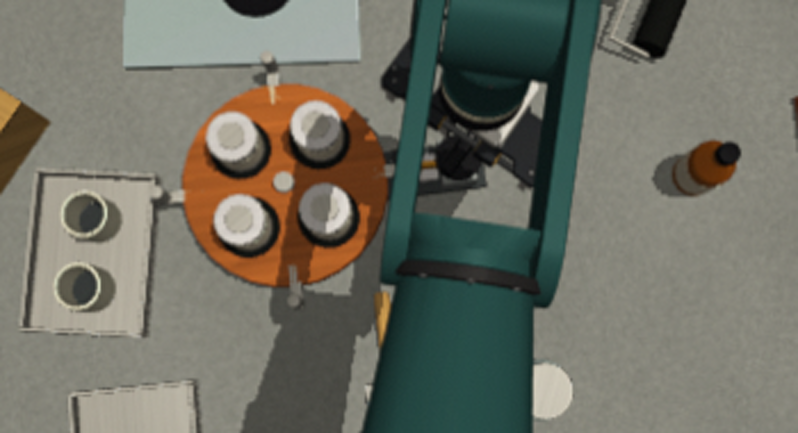

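View pics/cs14.png

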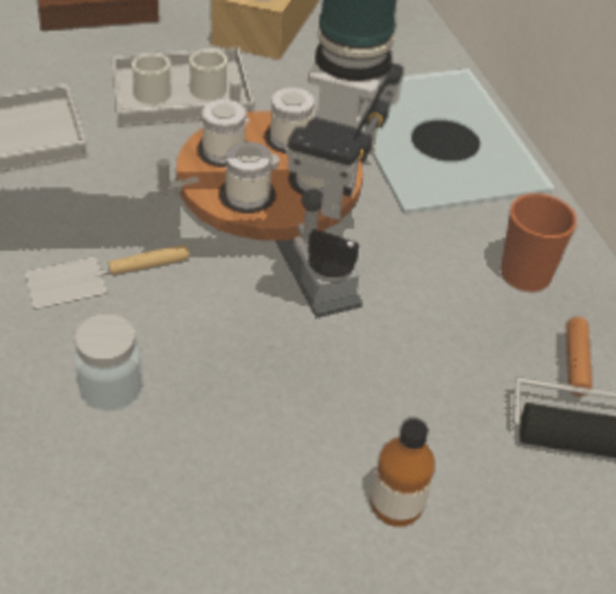

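Emit:
servo_tool([
  [[150,1.5,0,0,0,0,0],[150,2.5,0,0,0,0,0],[150,2,0,0,0,0,0],[150,1.2,0,0,0,0,0],[150,0.7,0,0,0,0,0],[150,0,0,0,0,0,0]],
])

```text
t: 45.02
ee_pos: [589.1, -45.3, 264.3]
eef_rot: [-0.735, 1.443, 0.736]
force: [-0.3, -0.0, 0.5]
grip_width: 0.411
```

```bash
python3 -c "
from meas import *
print(ang(S(312,199,95)))
crops(15)
im=cv2.imread('pics/side15.png')[150:250,280:380]; cv2.imwrite('pics/k8.png',cv2.resize(im,None,fx=6,fy=6,interpolation=cv2.INTER_CUBIC))
"
```

```text
(np.float64(-84.23), np.float64(141.2))
```

View pics/k8.png

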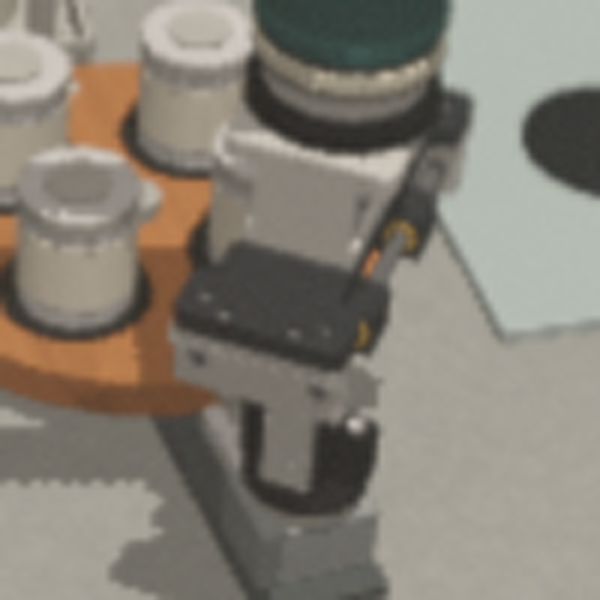

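Emit:
servo_tool([
  [[255,0,0,0,0,0,0],[255,0,0,0,0,0,0],[255,0,0,0,0,0,0],[255,0,0,0,0,0,0]],
], grip_force=35)

```text
t: 45.62
ee_pos: [589.5, -45.2, 265.1]
eef_rot: [-0.734, 1.44, 0.735]
force: [2.5, 3.6, 1.5]
grip_width: 0.148
```

```bash
python3 -c "
from h import *
st=monitor.read_state(); print(st['ee_pos'],yaw(st)[1],st['grip_width']*94,st['force'],st['torque'])
"
```

```text
[589.53072614 -45.15069368 265.14170082] 54.00226309537343 13.922372386896761 [2.53823084 3.63423135 1.46964606] [ 0.56833966 -0.43478366 -0.05626638]
```

Emit:
servo_tool([
  [[255,0,0,0,4,0,0],[255,0,0,0,8,0,0],[255,0,0,0,8,0,0],[255,0,0,0,8,0,0],[255,0,0,0,8,0,0],[255,0,0,0,8,0,0],[255,0,0,0,4,0,0],[255,0,0,0,0,0,0]],
])

```text
t: 46.62
ee_pos: [589.9, -44.9, 265.2]
eef_rot: [-0.081, 1.565, 0.084]
force: [3.7, 4.4, -0.5]
grip_width: 0.145
```

```bash
python3 -c "
from meas import *
st=monitor.read_state(); print(st['ee_pos'],yaw(st)[1],st['grip_width']*94,st['force'],st['torque'])
crops(16)
im=cv2.imread('pics/side16.png')[150:250,280:380]; cv2.imwrite('pics/k9.png',cv2.resize(im,None,fx=6,fy=6,interpolation=cv2.INTER_CUBIC))
"
```

```text
[589.9496427  -44.85299061 265.15029675] 5.996155187831234 13.591971957405523 [ 3.74452393  4.39349242 -0.54997431] [ 0.70707409 -0.61581341 -0.01096185]
```

View pics/k9.png

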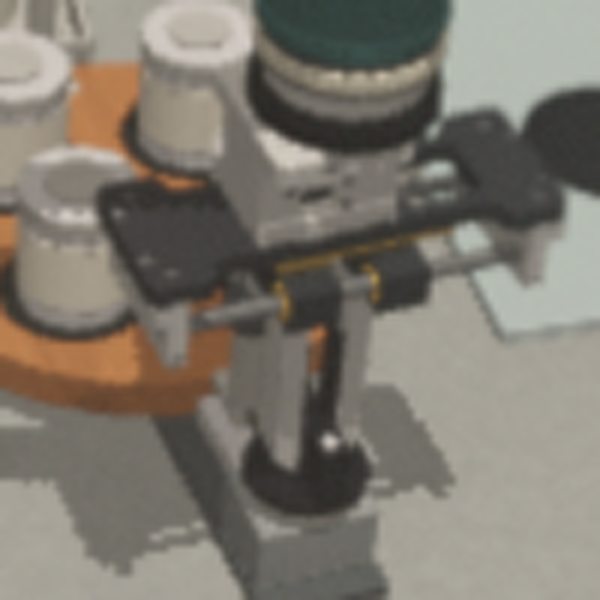

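Emit:
servo_tool([
  [[255,0,0,0,4,0,0],[255,0,0,0,8,0,0],[255,0,0,0,8,0,0],[255,0,0,0,8,0,0],[255,0,0,0,8,0,0],[255,0,0,0,8,0,0],[255,0,0,0,4,0,0],[255,0,0,0,0,0,0]],
])

```text
t: 47.72
ee_pos: [590.4, -45.0, 265.2]
eef_rot: [0.576, 1.489, -0.57]
force: [6.2, 3.0, -0.2]
grip_width: 0.143
```

```bash
python3 -c "
from meas import *
st=monitor.read_state(); print(st['ee_pos'],yaw(st)[1],st['grip_width']*94,st['force'],st['torque'],st['joint_torque'][5])
"
```

```text
[590.39730645 -45.00839611 265.17249302] -41.997961013655505 13.47719872716833 [ 6.18511722  3.0057687  -0.20367301] [ 0.63798552 -0.91520972  0.00921145] 0.10759142227470875
```

Emit:
servo_tool([
  [[255,0,0,0,4,0,0],[255,0,0,0,8,0,0],[255,0,0,0,8,0,0],[255,0,0,0,8,0,0],[255,0,0,0,8,0,0],[255,0,0,0,4,0,0],[255,0,0,0,0,0,0]],
])

```text
t: 48.6
ee_pos: [590.6, -45.4, 265.2]
eef_rot: [1.109, 1.267, -1.101]
force: [6.5, 2.8, -2.8]
grip_width: 0.145
```

```bash
python3 -c "
from meas import *
st=monitor.read_state(); print(st['ee_pos'],yaw(st)[1],st['grip_width']*94,st['force'],st['torque'],st['joint_torque'][5])
crops(17)
im=cv2.imread('pics/side17.png')[150:250,280:380]; cv2.imwrite('pics/k10.png',cv2.resize(im,None,fx=6,fy=6,interpolation=cv2.INTER_CUBIC))
"
```

```text
[590.56842904 -45.43561926 265.19404168] -82.01101007075488 13.583358007972791 [ 6.52790817  2.76185521 -2.8351933 ] [ 0.42244007 -1.00137817  0.03023466] 0.10368203977122903
```

View pics/k10.png

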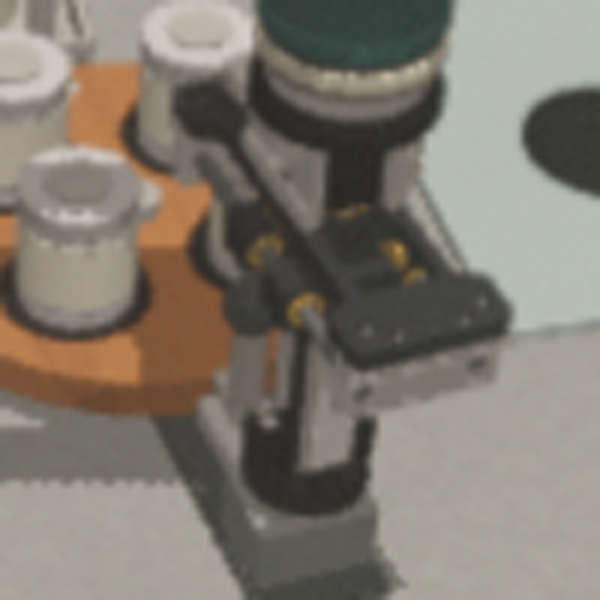

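Emit:
servo_tool([
  [[165,0,0,0,0,0,0],[165,0,0,0,0,0,0],[165,0,0,0,0,0,0],[165,-1,0,0,0,0,0],[165,-3,0,0,0,0,0],[165,-4,0,0,0,0,0],[165,-4,0,0,0,0,0],[165,-2,0,0,0,0,0]],
])

```text
t: 49.7
ee_pos: [589.1, -45.8, 408.9]
eef_rot: [1.108, 1.267, -1.103]
force: [-0.6, -0.9, -0.5]
grip_width: 0.353
```

Emit:
servo_tool([
  [[165,0,0,-2,0,0,0],[165,0,0,0,0,0,0]],
])

```text
t: 49.95
ee_pos: [585.9, -24.3, 403.9]
eef_rot: [1.104, 1.275, -1.105]
force: [-0.0, -1.0, 0.6]
grip_width: 0.353
```

Emit:
servo_tool([
  [[165,0,0,3,0,0,0],[165,0,0,5,0,0,0],[165,0,0,5,0,0,0],[165,0,0,5,0,0,0],[165,0,0,5,0,0,0],[165,0,0,3,0,0,0],[165,0,0,1,0,0,0],[165,0,0,0,0,0,0]],
])

```text
t: 50.95
ee_pos: [624.0, -293.1, 403.2]
eef_rot: [1.106, 1.275, -1.106]
force: [0.4, -0.1, -0.1]
grip_width: 0.347
```

```bash
python3 -c "
from meas import *
crops(18)
im=cv2.imread('pics/top18.png')[110:240,170:330]; cv2.imwrite('pics/k11.png',cv2.resize(im,None,fx=4.5,fy=4.5,interpolation=cv2.INTER_CUBIC))
"
```

```text
(no output)
```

View pics/k11.png

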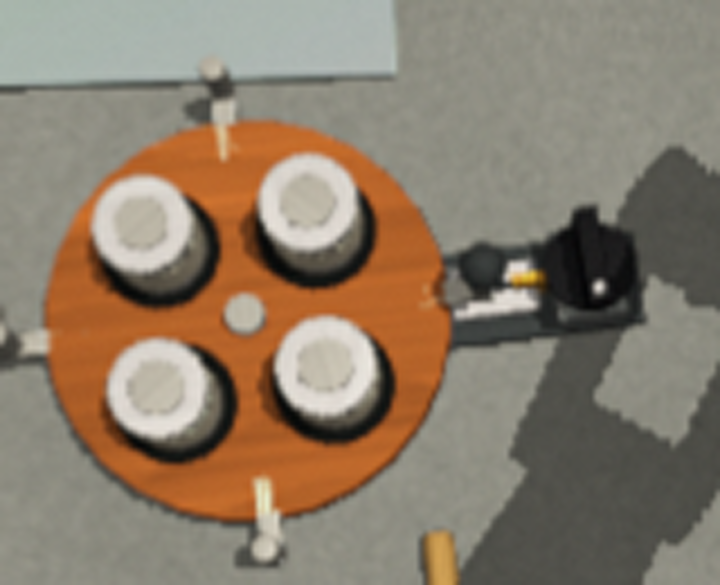

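View pics/cs18.png

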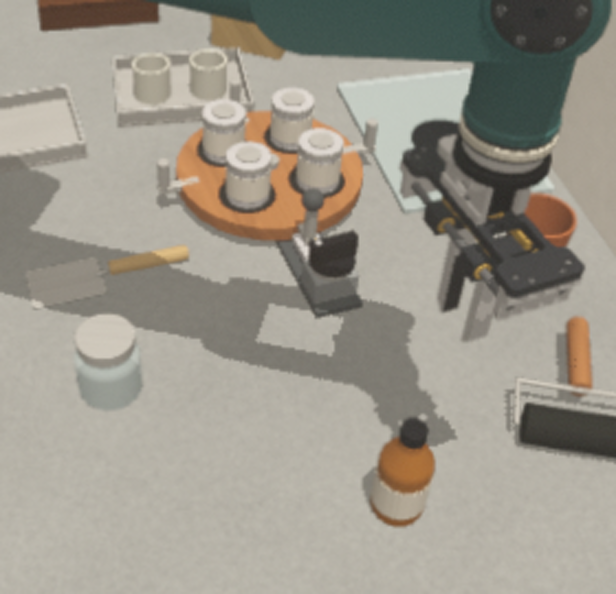

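View pics/ct18.png

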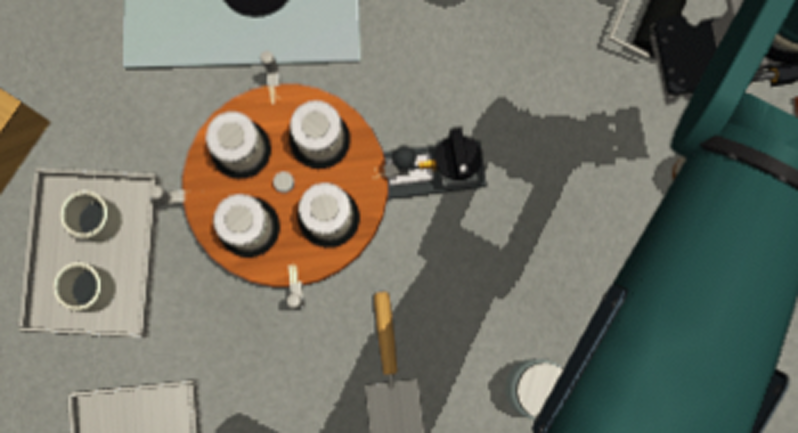

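```bash
python3 - <<'E'
from meas import *
s=load('top'); q=lambda u,v,z: back(s,(170+u/4.5-.4,110+v/4.5-.4),z)[0]
tins=[q(308,198,102),q(325,364,102),q(145,224,102),q(158,388,102)]
a0=-84.4
pads=[np.array([569.4+68*np.cos(np.radians(a0+b)),164+68*np.sin(np.radians(a0+b))]) for b in(45,135,225,315)]
for t in tins: print(t.round(1),min(np.hypot(*(t[:2]-p)) for p in pads).round(1))
print('ball',ang(q(482,265,95)),ang(S(313,200,95)),'pegT',ang(q(212,68,78),-90),'pegB',ang(q(265,547,78),90))
d=q(598,287,90)-q(588,212,90); print(np.degrees(np.arctan2(d[1],d[0])))
E
```

```text
[624.6 118.8 102. ] 3.4
[527.3 110.8 102. ] 1.3
[612.1 213.  102. ] 3.5
[516.3 206.2 102. ] 1.1
ball (np.float64(-84.26), np.float64(145.2)) (np.float64(-84.03), np.float64(143.3)) pegT (np.float64(-84.76), np.float64(143.7)) pegB (np.float64(-84.3), np.float64(144.8))
-174.6294707515338
```

All the checks agree, so I'm handing the job in.

```bash
python3 -c "
from plant import ticket
print(ticket.sign_off())"
```

```text
the job is handed in; nothing more can be done
None
```

The job is handed in at about t = 51 s. The sign-off gave no verdict, so what follows is from my own camera checks.

- **Pots:** both stand upright in the returns tray farther from the base, about 45 mm either side of its centre.
- **Tins:** all four stand upright on the pads, each within about 3.5 mm of its pad's centre.
- **Index spoke:** I turned the carousel clockwise by a plain peg. The spoke measures between -84.0° and -84.8°. The mark measures between -83.9° and -85.3°, mostly near -84.5°. The difference is about 1 to 2 mm at the tip, against the 9 mm allowed.
- **Clamp knob:** I turned it 136° (2.37 rad) clockwise, and the last picture shows it turned about that far. Even if the screw started at 0, that leaves it home with at least 0.77 rad of clutch slip. I had no direct reading of the screw or the clutch.
- **Bottle:** it was upright in the side picture, with the arm clear of everything. No tin was seen to be knocked aside.

One slip: while holding the first pot I entered a 2 cm downward move by mistake, so the fingers slid down it. The pot was unharmed, and I set it down by watching the contact force. The disc turned by less than 1°, so I measured it again before pushing it to the mark.

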